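# Take a wound coil off its spindle and latch it down on the sprung sample lift

### The arm

A 7-joint arm with a two-finger parallel gripper is mounted at the origin on the work surface. World frame = base frame: x ahead of the robot, y to its left, z up, the work surface at z = 0. Lengths are in m, angles in rad, forces in N, time in s.
With the tool pointing down it reaches from about 0.375 to 0.925 m from the base axis. Payload 3.1 kg.
Tool frame: the origin (TCP) lies at the very end of the fingers, on their centre line; the grasp point (between the pads) lies 19 mm behind it; z points along the fingers, y is the direction in which the jaws open and shut (so a half turn about z gives the same grasp; the last joint's range is limited). The gripper opens to 85 mm and grips with 20 to 120 N. Pads are 22 mm wide; open, the fingers measure 114 mm over their backs; the gripper's body (76 mm by 85 mm) begins 54 mm behind the grasp point. The pads swing forward as they close: fully open they stand 13 mm farther back than shut.
Start: joints at [-1.24, 0.383, 0.044, 1.598, -0.018, 1.161, -0.05], TCP at [0.27, 0.591, 0.231] pointing down, gripper open.
Joint ranges: [-2.61, 2.61], [-0.41, 2.15], [-1.48, 1.57], [0, 2.5], [-1.57, 4.71], [0.05, 1.97], [-2.85, 2.85]. Speed limits (rad/s): [2.79, 2.79, 3.14, 3.14, 3.14, 3.14, 3.14].

### API

Orientations are given as a rotation vector (axis times angle).
In Python, from bench import ctrl gives the robot as it stands.
- The arm moves only by the tool drive_tool, never from a script. Its argument "commands" is a list of rows, each an object with "travel": the shift along the world's x, y, z in m, a list of three; "turn": the turn, a rotation vector about the world's x, y, z in degrees, a list of three; "hand": the opening, from 0 (shut) to 1 (fully open). In form: [{"travel": [dx, dy, dz], "turn": [wx, wy, wz], "hand": hand}, ...]. A call has 1 to 5 rows; each row is the pose to reach, as a shift and turn from the pose measured when the call began; what a row does not reach only later rows make up. A row lasts 1/12 s, in which the tool goes at most 41.7 mm and 7.16 degrees, less where a joint would pass 70% of its speed; a pose out of reach is approached as far as the arm can. A call with a gripper value outside its range is refused whole. The fingers move at their own pace and stop on an object; "force" is the grip in N (left out, the last holds). Time passes only in rows, so rows that repeat a pose let the fingers close. It gives the time, the measured TCP pose, the force and the opening at its end, in the units of the state.
- ctrl.observe(): the state, without advancing time (a new reading comes with each control period).
- ctrl.grab_frame(name): name is "scene" or "top"; returns a dict with "frame" (384x512x3 uint8, red, green, blue), "mtx" (3x3 intrinsics, pixels), "D" ([k1, k2, p1, p2, k3] as OpenCV has them; the pictures are not rectified), "extrinsics" (4x4, takes a point from camera to world coordinates). Camera axes: x right, y down, z forward; pixel columns grow to the right and rows downward; lengths in m; the calibration is good to about 2 mm. A picture is of the moment at which its call begins. There is no depth.
- ctrl.finish_job(): hands the job in, once; it reports no verdict.
Trained networks look in the newest picture that a camera, given by its name, has taken for a name from the list of things; names that differ only in an ending like _2 or _b are one class to them, and where a whole thing is asked for, a point or a joint stands for the part that bears it (a point fixed in the world has none). Each returns a list of dicts, best first, with "p" (0 to 1); they miss things now and then, are a little off and sometimes report something else, mostly with a low value. They report only what shows in the picture. A call takes as long as a camera call.
- ctrl.regions_of(camera, thing): "region" (384x512 bool, what is visible of it) and "pixel" ([column, row] in pixels, amid what is visible of it).
- ctrl.pinpoint(camera, thing): "pixel" ([column, row] in pixels: a listed point, or the origin of a listed thing).
The state is a dict: "clock": time; "joint_pos": joint angles; "joint_velocities": joint speeds; "joint_efforts": joint torques, N m; "eef_pos": TCP position; "orientation": TCP orientation; "wrist_force": force on the tool from outside, world axes, zero at the start; "ft_torque": the same for the moment, N m; "width": opening from 0.0 (shut) to 1.0 (fully open).
Only numpy, scipy, OpenCV 4.12 (cv2) and the standard library are available. Lean on these libraries where they do the work, as an engineer would, in place of code of your own. Each camera call takes 0.05 s, during which the arm holds its last target.

### The job

Slide the copper-wound coil (the one with black flanges) straight up off its spindle without forcing it sideways against it, stand it upright in the ring mark at the middle of the sprung plate of the blue sample lift, and let go. Then press down on the coil, without slamming it, until the plate has sunk far enough for the red catch to snap over its lip, and move away so that the catch alone holds plate and coil down. Leave the other coils and everything else on the table where they are.

Things in the scene. Friction and masses are not known exactly. Their poses are not given: they have to be found in the camera images.
- coil_copper_centre (a point): Centre of the copper-wound coil, half-way up its axis (z, upright). Loose, 0.26 to 0.44 kg, 85 mm tall: black flanges 90 mm in diameter, 5 mm thick, at the bottom and with the upper one's top face 12.5 mm above this point; copper winding 81 mm between them. Above it a bare black collar to grip from above, 44 mm in diameter, 30 mm tall; its bore (26 mm) runs through the whole coil.
- coil_copper_top (a point): Centre of the flat ring-shaped top of the copper coil's collar (44 mm outer, 26 mm bore), 42.5 mm above the coil's centre, 85 mm above its underside. This is where to press: fingers about 20 mm apart rest on it either side of the bore.
- spindle_copper: Fixed stand of the copper coil: dark disc 100 mm in diameter, 16 mm high, upright steel post 12 mm in diameter, tip 112 mm above the table. Origin on the table under the post, z up. The coil rests on the disc with about 7 mm of play round the post; the tip stands 11 mm above the coil's top, so the coil must rise over 96 mm to come off. Three stands are alike and swap places.
- plate_mark (a point): Centre of the upper face of the lift's square aluminium plate (120 x 120 x 8 mm), at a black dot inside a black ring line 94 mm in diameter that frames the coil's flange; z up, x towards the catch. At rest 85 mm above the table; it sinks with the plate and follows it.
- lift_plate (a joint): How far the plate has sunk, m: 0 at the upper stop, 0.034 at the lower. Its spring pushes up with about 3 N at the top and 0.26 N more per mm; the coil's weight alone sinks it 0 to 7 mm. The catch engages at about 0.030, which takes some 6 to 12 N on top of the coil's weight; when caught it stays at about 0.028, else it comes back up.
- lift: Fixed blue base of the sample lift, 150 x 150 x 22 mm; origin at the middle of its underside on the table, z up, x towards the side with the red catch. It stands turned by up to about 30 degrees.
- catch_nose (a point): Tip of the red sprung catch's nose, underside, 30 mm wide, at the lift's +x edge, 61 mm from the lift's axis and 58 mm above the table. The catch reaches about 78 mm above the table. The plate's lip pushes it outward going down, and it snaps back over the lip.
- lift_catch (a joint): Angle of the red catch, rad: 0 sprung home, grows as the nose is pushed outward away from the plate (to 0.35). About 0.15 is enough to let the lip pass.
- coil_green_centre (a point): Centre of the green-wound coil with white plastic, same sizes, half-way up; on its own spindle like that of the copper coil. Stays there.
- coil_blue_centre (a point): Centre of the blue-wound coil with white plastic, same sizes, half-way up; on its own spindle. Stays there.
- mouse: Black computer mouse, round, 66 mm across, 34 mm high, loose, origin at its underside. Stays.
- solvent_bottle_centre (a point): Middle of a white bottle with a red cap, 56 mm in diameter, 130 mm high, loose (this point is 65 mm up). Stays.
- gauge_case: Closed wooden gauge case 90 x 150 x 35 mm, loose, origin at the middle of its underside. Stays.
- ring_gauge_centre (a point): Middle of a steel ring gauge, 72 mm outer and 40 mm inner diameter, 22 mm high, lying flat, loose. Stays.

How it is judged:
By the outcome, as a careful person would: the job done as asked, in the order asked, and still so for the second after the job is handed in, with the robot touching nothing.
It also fails if it takes over 48 s, if anything falls off the work surface, if the arm or the gripper's body presses on something with over 40 N, if the wrist force passes 120 N, or if a joint passes its speed limit or range.

## Working session

There is one attempt and no reset: what is moved stays moved. The work goes in short steps, Python scripts to look and compute and a tool call to move; the robot and the scene stay as the last step left them, time stands still between calls to the robot, and variables do not carry over. Pictures are saved under pics/ and viewed, and the job is handed in when it is done.

Besides the shell and the picture viewer there is one more tool, called as name([rows], argument=value, ...), one row to a line, values as JSON. drive_tool: Moves the arm, as the interface text tells. Its arguments: {"type":"object","properties":{"commands":{"type":"array"},"force":{"type":"number"}},"required":["commands"]}

```bash
mkdir -p pics
cat > h.py <<'E'
import numpy as np, cv2
from bench import ctrl
def ray(f,px):
    K=np.array(f["mtx"],float);D=np.array(f["D"],float);E=np.array(f["extrinsics"],float)
    u=cv2.undistortPoints(np.array([[px]],float),K,D)[0,0]
    d=E[:3,:3]@np.array([u[0],u[1],1.]);return E[:3,3],d/np.linalg.norm(d)
def atz(f,px,z):
    o,d=ray(f,px);return o+d*(z-o[2])/d[2]
def tri(f1,p1,f2,p2):
    o1,d1=ray(f1,p1);o2,d2=ray(f2,p2)
    A=np.stack([d1,-d2],1);s=np.linalg.lstsq(A,o2-o1,rcond=None)[0]
    a=o1+s[0]*d1;b=o2+s[1]*d2;return (a+b)/2,np.linalg.norm(a-b)
def proj(f,P):
    E=np.linalg.inv(np.array(f["extrinsics"],float))
    r,_=cv2.Rodrigues(E[:3,:3])
    return cv2.projectPoints(np.array(P,float).reshape(-1,1,3),r,E[:3,3],np.array(f["mtx"],float),np.array(f["D"],float))[0].reshape(-1,2)
def save(f,n,s=1.5):
    cv2.imwrite("pics/"+n,cv2.resize(cv2.cvtColor(f["frame"],cv2.COLOR_RGB2BGR),None,fx=s,fy=s,interpolation=cv2.INTER_CUBIC))
E
python3 - <<'E'
from h import *
np.set_printoptions(precision=4,suppress=True)
fs=ctrl.grab_frame("scene");ft=ctrl.grab_frame("top")
save(fs,"s0.png");save(ft,"t0.png")
for n in ["coil_copper_centre","coil_copper_top","plate_mark","lift","catch_nose","spindle_copper"]:
    a=ctrl.pinpoint("scene",n);b=ctrl.pinpoint("top",n)
    print(n,[(np.round(x["pixel"],1),round(x["p"],2)) for x in a],[(np.round(x["pixel"],1),round(x["p"],2)) for x in b])
    if a and b: print(tri(fs,a[0]["pixel"],ft,b[0]["pixel"]))
s=ctrl.observe()
print(s)
E
```

```text
coil_copper_centre [(array([291.4, 182.8]), 0.65)] [(array([210.5, 212.6]), 0.74)]
(array([0.4464, 0.0878, 0.0554]), np.float64(0.002355830558138516))
coil_copper_top [(array([290.2, 176. ]), 0.74)] [(array([211.5, 210.4]), 0.81)]
(array([0.448 , 0.0811, 0.0889]), np.float64(0.0011292061811239355))
plate_mark [(array([186.7, 212.2]), 0.7)] [(array([318.4, 162.1]), 0.88), (array([330.3, 265.9]), 0.66)]
(array([ 0.5981, -0.2502,  0.0757]), np.float64(4.658766919074878e-05))
lift [(array([188.7, 227.6]), 0.92)] [(array([314.2, 168.5]), 0.73), (array([132.8, 214.6]), 0.23)]
(array([ 0.5977, -0.251 , -0.0013]), np.float64(0.004069686482494692))
catch_nose [(array([178.5, 226.3]), 0.63), (array([328.2, 220. ]), 0.45)] [(array([326.8, 148.7]), 0.6)]
(array([ 0.6444, -0.2758,  0.0649]), np.float64(0.010280346777872344))
spindle_copper [(array([284.8, 193.5]), 0.53)] [(array([216.2, 216.5]), 0.69)]
(array([ 0.442 ,  0.0723, -0.0023]), np.float64(0.0024158961521719346))
{'clock': 0.7, 'joint_pos': array([-1.2398,  0.3828,  0.0439,  1.5979, -0.0179,  1.1612, -0.0499]), 'joint_velocities': array([-0.0001, -0.0007, -0.0007, -0.0004, -0.0003, -0.0002, -0.0022]), 'joint_efforts': array([  0.0012, -43.3274,   1.0228, -24.9851,   0.0104,   0.0016,
         0.    ]), 'eef_pos': array([0.2702, 0.5912, 0.2313]), 'orientation': array([-0.6684, -3.0697, -0.0002]), 'wrist_force': array([ 0.0656, -0.828 ,  0.1588]), 'ft_torque': array([ 0.0255,  0.0131, -0.0084]), 'width': 0.9964695707024036}
```

View images.

View pics/s0.png

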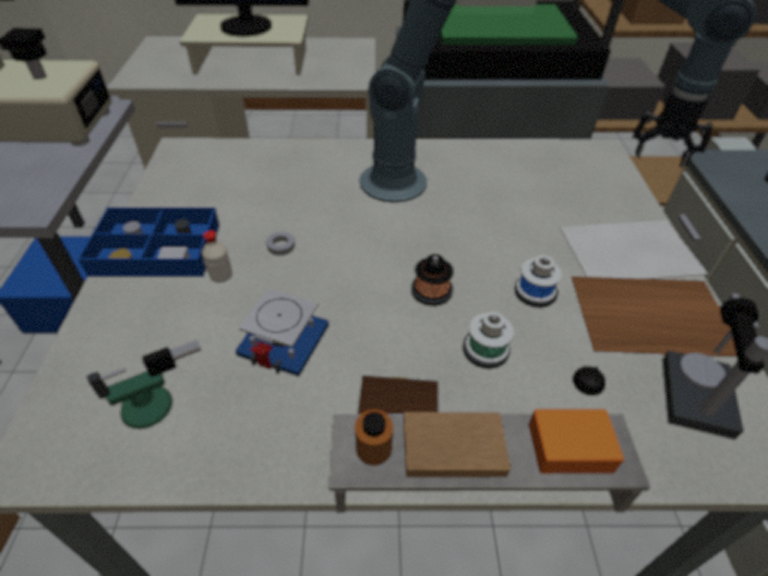

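View pics/t0.png

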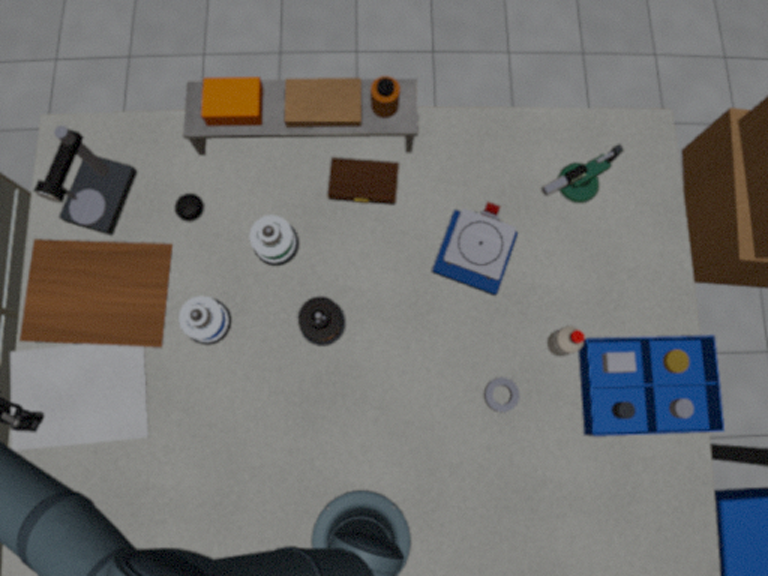

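```bash
cat > m1.py <<'E'
from h import *
from scipy.optimize import minimize
np.set_printoptions(precision=4,suppress=True)
fs=ctrl.grab_frame("scene");ft=ctrl.grab_frame("top")
th=np.linspace(0,2*np.pi,60,endpoint=False)
def circ(x,y,z,r): return np.stack([x+r*np.cos(th),y+r*np.sin(th),0*th+z],1)
def sil(f,x,y,z0):
    S=4;m=np.zeros((384*S,512*S),np.uint8)
    for parts in ([(0,.045),(.055,.045)],[(.055,.022),(.085,.022)]):
        P=np.vstack([proj(f,circ(x,y,z0+z,r)) for z,r in parts])
        h=cv2.convexHull(((P+.5)*S).astype(np.int32));cv2.fillConvexPoly(m,h,1)
    return cv2.resize(m.astype(np.float32),(512,384),interpolation=cv2.INTER_AREA)
R={}
for c in("scene","top"):
    r=ctrl.regions_of(c,"coil_copper_centre");print(c,[(x["p"],x["region"].sum()) for x in r]);R[c]=r[0]["region"].astype(np.float32)
def cost(v,cs=("scene","top")):
    return sum(np.abs(sil(dict(scene=fs,top=ft)[c],v[0],v[1],.016)-R[c]).sum() for c in cs)
for cs in(("scene","top"),("scene",),("top",)):
    o=minimize(cost,[.4465,.08],args=(cs,),method="Nelder-Mead",options=dict(initial_simplex=[[.4465,.08],[.455,.08],[.4465,.09]]));print(cs,o.x,o.fun)
# plate
for f,p,q in((fs,(186.5,210),"s"),(ft,(320,161.5),"t")): print(q,atz(f,p,.085))
def crop(f,c,n,w=40,k=10):
    x,y=c;im=f["frame"][y-w*3//4:y+w*3//4,x-w:x+w];cv2.imwrite("pics/"+n,cv2.cvtColor(cv2.resize(im,None,fx=k,fy=k,interpolation=cv2.INTER_CUBIC),cv2.COLOR_RGB2BGR))
crop(fs,(188,220),"ls.png");crop(ft,(318,165),"lt.png");crop(fs,(289,187),"cs.png");crop(ft,(214,213),"ct.png")
for c in("scene","top"):
    f=dict(scene=fs,top=ft)[c]; print(c,[(x["p"],x["pixel"]) for x in ctrl.regions_of(c,"plate_mark")])
    cv2.imwrite("pics/raw_%s.png"%c,cv2.cvtColor(f["frame"],cv2.COLOR_RGB2BGR))
import pickle;pickle.dump((fs,ft,R),open("f0.pkl","wb"))
E
python3 m1.py
```

```text
scene [(0.65, np.int64(699))]
top [(0.75, np.int64(710)), (0.68, np.int64(788))]
('scene', 'top') [0.4464 0.0778] 99.6875
('scene',) [0.4459 0.0795] 40.625
('top',) [0.4471 0.0771] 47.0
s [ 0.5973 -0.2497  0.085 ]
t [ 0.5975 -0.2536  0.085 ]
scene [(0.95, [183.4, 211.0])]
top [(0.93, [318.3, 162.0])]
```

View pics/ls.png

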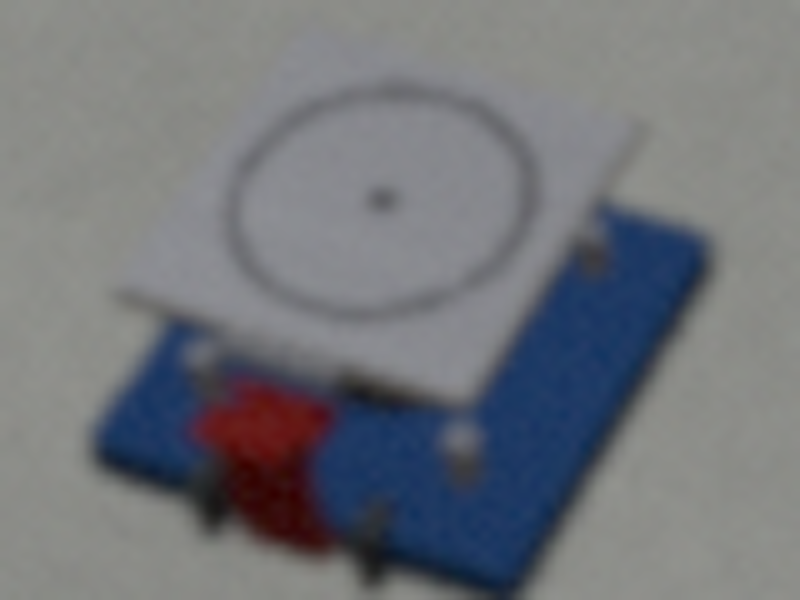

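View pics/lt.png

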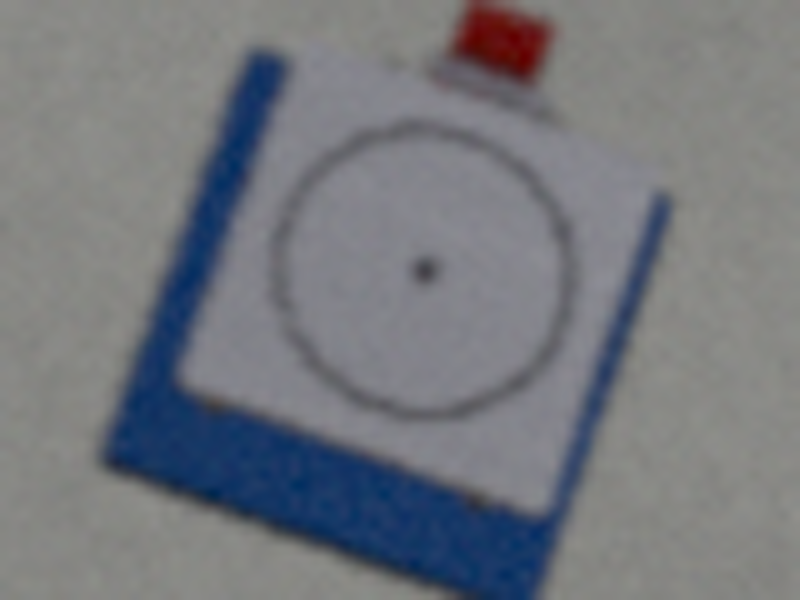

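View pics/ct.png

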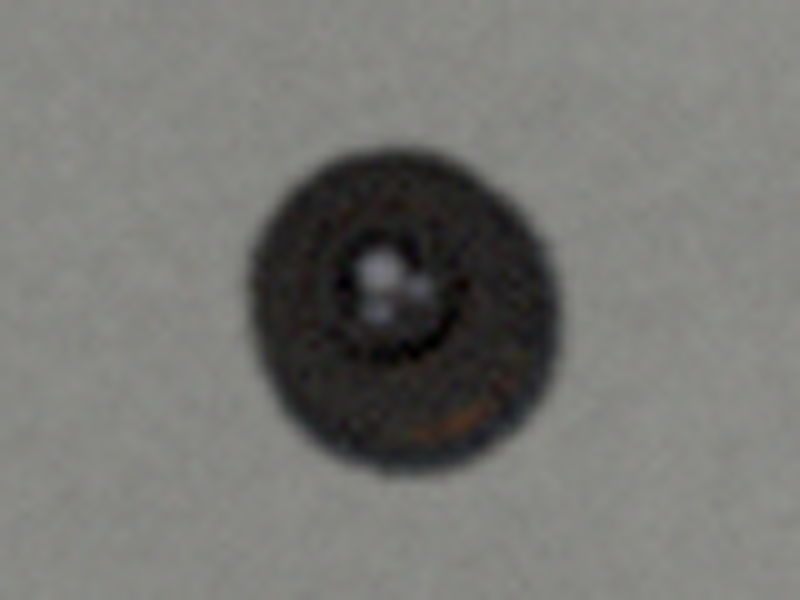

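View pics/cs.png

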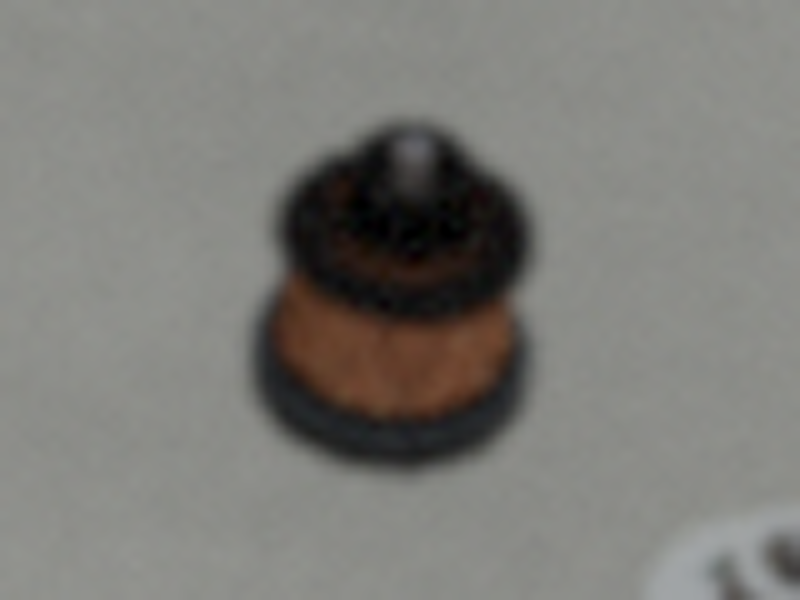

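```bash
cat > m2.py <<'E'
from h import *
import pickle
fs,ft,R=pickle.load(open("f0.pkl","rb"))
np.set_printoptions(precision=4,suppress=True)
print("post tip",tri(fs,(289.85,171.1),ft,(211.55,209.35)),atz(fs,(289.85,171.1),.112),atz(ft,(211.55,209.35),.112))
print("plate",tri(fs,(185.75,209.55),ft,(319.95,161.55)),atz(fs,(185.75,209.55),.085),atz(ft,(319.95,161.55),.085))
th=np.linspace(0,2*np.pi,80)
def ov(f,o,n,circs,w=40,k=10,lines=()):
    x,y=o[0]-w,o[1]-w*3//4
    im=cv2.cvtColor(cv2.resize(f["frame"][y:y+w*3//2,x:x+2*w],None,fx=k,fy=k,interpolation=cv2.INTER_CUBIC),cv2.COLOR_RGB2BGR)
    im=cv2.convertScaleAbs(im,alpha=1.8)
    for cx,cy,z,r,col in circs:
        P=proj(f,np.stack([cx+r*np.cos(th),cy+r*np.sin(th),0*th+z],1))
        P=((P-[x,y]+.5)*k).astype(np.int32);cv2.polylines(im,[P],True,col,1)
    cv2.imwrite("pics/"+n,im);return im
if __name__=="__main__":
    p=[(.4459,.0795),(.4471,.0771)]
    for f,o,n,(x,y) in((fs,(289,187),"os.png",p[0]),(ft,(214,213),"ot.png",p[1])):
        ov(f,o,n,[(x,y,.016,.045,(0,255,0)),(x,y,.071,.045,(0,255,0)),(x,y,.101,.022,(0,255,255)),(x,y,.101,.013,(0,255,255))])
    a=cv2.imread("pics/os.png");b=cv2.imread("pics/ot.png")
    cv2.imwrite("pics/o1.png",cv2.resize(np.hstack([a[50:500,200:600],b[50:500,200:600]]),None,fx=1,fy=1))
E
python3 m2.py
```

```text
post tip (array([0.4476, 0.0785, 0.1109]), np.float64(0.00012107719053490793)) [0.4489 0.0784 0.112 ] [0.4475 0.0783 0.112 ]
plate (array([ 0.5968, -0.2525,  0.0866]), np.float64(0.0012491133621728642)) [ 0.5954 -0.2523  0.085 ] [ 0.5973 -0.2535  0.085 ]
```

View pics/o1.png

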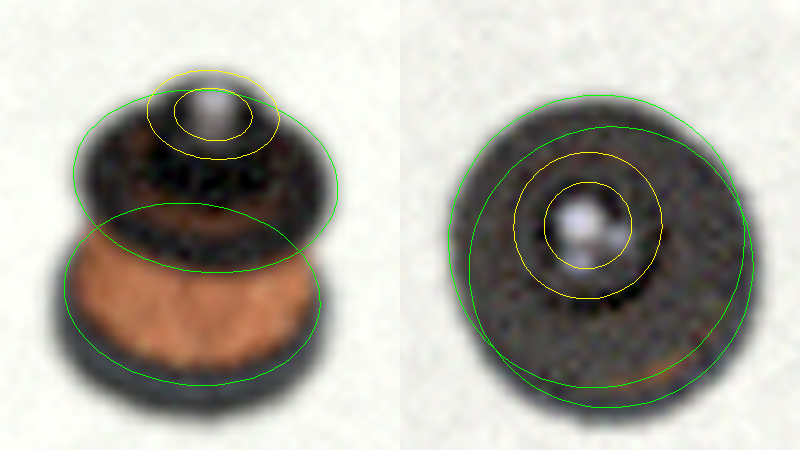

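drive_tool([
  {"travel": [0.012,-0.036,0],"turn": [0,0,0],"hand": 1},
  {"travel": [0.024,-0.072,0],"turn": [0,0,0],"hand": 1},
  {"travel": [0.037,-0.108,0],"turn": [0,0,0],"hand": 1},
  {"travel": [0.049,-0.144,0],"turn": [0,0,0],"hand": 1},
  {"travel": [0.06,-0.18,0],"turn": [0,0,0],"hand": 1},
], force=40)

```text
clock: 1.42
eef_pos: [0.3309, 0.4094, 0.2314]
orientation: [0.669, 3.069, 0.001]
wrist_force: [0.7, -0.4, 1.5]
width: 1.003
```

drive_tool([
  {"travel": [0.012,-0.036,0],"turn": [0,0,0],"hand": 1},
  {"travel": [0.024,-0.072,0],"turn": [0,0,0],"hand": 1},
  {"travel": [0.037,-0.108,0],"turn": [0,0,0],"hand": 1},
  {"travel": [0.049,-0.144,0],"turn": [0,0,0],"hand": 1},
  {"travel": [0.06,-0.18,0],"turn": [0,0,0],"hand": 1},
])

```text
clock: 1.83
eef_pos: [0.3915, 0.2276, 0.2318]
orientation: [0.669, 3.069, 0.002]
wrist_force: [1.8, -1.0, 0.2]
width: 0.998
```

Remaining to (0.4475, 0.078).

drive_tool([
  {"travel": [0.014,-0.036,0],"turn": [0,0,0],"hand": 1},
  {"travel": [0.028,-0.075,0],"turn": [0,0,0],"hand": 1},
  {"travel": [0.042,-0.115,0],"turn": [0,0,0],"hand": 1},
  {"travel": [0.056,-0.1495,0],"turn": [0,0,0],"hand": 1},
  {"travel": [0.056,-0.1495,-0.02],"turn": [0,0,0],"hand": 1},
])

```text
clock: 2.25
eef_pos: [0.4535, 0.0699, 0.216]
orientation: [0.687, 3.053, 0.007]
wrist_force: [0.6, 0.2, -0.1]
width: 0.998
```

drive_tool([
  {"travel": [0,0,-0.02],"turn": [0,0,0],"hand": 0.85},
  {"travel": [0,0,-0.04],"turn": [0,0,0],"hand": 0.85},
  {"travel": [0,0,-0.06],"turn": [0,0,0],"hand": 0.85},
  {"travel": [0,0,-0.06],"turn": [0,0,0],"hand": 0.85},
])

```text
clock: 2.58
eef_pos: [0.4504, 0.0689, 0.1528]
orientation: [0.689, 3.059, 0.001]
wrist_force: [-1.1, -0.7, -0.1]
width: 0.845
```

```bash
cat > m3.py <<'E'
from h import *
import sys
n=sys.argv[1]
fs=ctrl.grab_frame("scene");ft=ctrl.grab_frame("top")
x,y,k=[int(v) for v in sys.argv[2:5]];u,v=int(sys.argv[5]),int(sys.argv[6])
def c(f,x,y):return cv2.convertScaleAbs(cv2.cvtColor(cv2.resize(f["frame"][y-30:y+30,x-25:x+25],None,fx=k,fy=k,interpolation=cv2.INTER_CUBIC),cv2.COLOR_RGB2BGR),alpha=1.6)
cv2.imwrite("pics/"+n,np.hstack([c(fs,x,y),c(ft,u,v)]))
s=ctrl.observe();print(s["clock"],s["eef_pos"],s["orientation"],s["wrist_force"],s["width"])
import pickle;pickle.dump((fs,ft),open("f1.pkl","wb"))
E
python3 m3.py g0.png 289 180 8 214 213
```

```text
2.6833 [0.45311518 0.06973908 0.15586379] [0.68705013 3.05455543 0.00543867] [-0.52133996  0.47322769  0.57858821] 0.8493749655133941
```

View pics/g0.png

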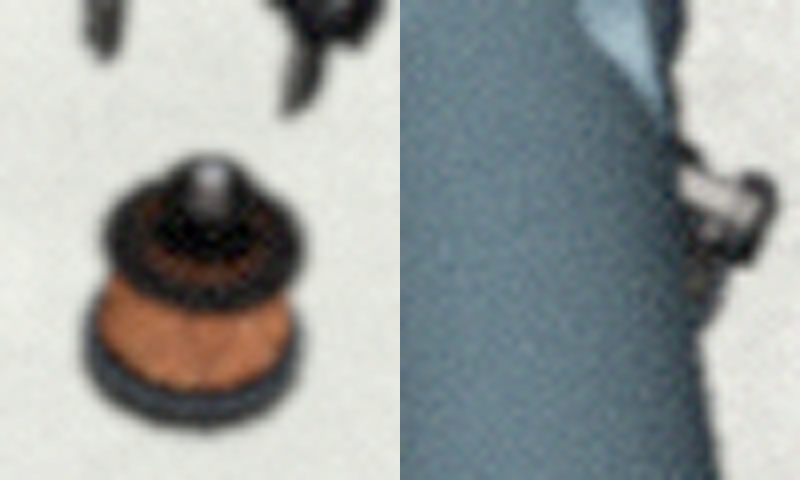

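```bash
cat > d.py <<'E'
from h import *
from scipy.spatial.transform import Rotation as Ro
import sys
np.set_printoptions(precision=4,suppress=True)
s=ctrl.observe()
def delta(x,y,z,rv=(-.6684,-3.0697,0)):
    q=(Ro.from_rotvec(rv)*Ro.from_rotvec(s["orientation"]).inv()).as_rotvec(degrees=True)
    return np.array([x,y,z])-s["eef_pos"],q
if __name__=="__main__":
    print(s["clock"],s["eef_pos"],s["width"],s["wrist_force"]);print(*delta(*map(float,sys.argv[1:4])))
E
python3 d.py .4475 .078 .13
```

```text
2.6833 [0.4531 0.0697 0.1559] 0.8493749655133941 [-0.5213  0.4732  0.5786]
[-0.0056  0.0083 -0.0259] [-0.0643  0.6405  0.7849]
```

drive_tool([
  {"travel": [-0.0028,0.0042,-0.005],"turn": [0,0.3,0.4],"hand": 0.85},
  {"travel": [-0.0056,0.0083,-0.01],"turn": [-0.06,0.64,0.78],"hand": 0.85},
  {"travel": [-0.0056,0.0083,-0.016],"turn": [-0.06,0.64,0.78],"hand": 0.85},
  {"travel": [-0.0056,0.0083,-0.016],"turn": [-0.06,0.64,0.78],"hand": 0.85},
  {"travel": [-0.0056,0.0083,-0.016],"turn": [-0.06,0.64,0.78],"hand": 0.85},
])

```text
clock: 3.1
eef_pos: [0.4473, 0.0782, 0.1397]
orientation: [-0.667, -3.07, 0.0]
wrist_force: [0.1, -0.6, 0.1]
width: 0.851
```

```bash
python3 d.py .4475 .078 .072; python3 m3.py g1.png 289 180 8 214 213
```

```text
3.1 [0.4473 0.0782 0.1397] 0.8506978261009621 [ 0.1496 -0.6431  0.1126]
[ 0.0002 -0.0002 -0.0677] [ 0.0083 -0.0254 -0.0338]
3.2 [0.44767367 0.07800961 0.14003636] [6.68659137e-01 3.06926061e+00 3.27752537e-04] [-0.21278319 -0.48409009  0.04363613] 0.8512844026275073
```

View pics/g1.png

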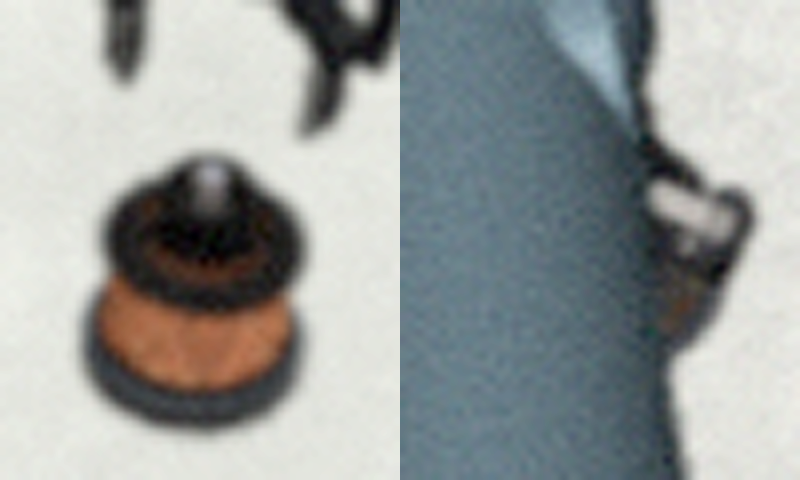

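drive_tool([
  {"travel": [0,0,-0.018],"turn": [0,0,0],"hand": 0.85},
  {"travel": [0,0,-0.036],"turn": [0,0,0],"hand": 0.85},
  {"travel": [0,0,-0.054],"turn": [0,0,0],"hand": 0.85},
  {"travel": [0,0,-0.066],"turn": [0,0,0],"hand": 0.85},
  {"travel": [0,0,-0.066],"turn": [0,0,0],"hand": 0.8},
])

```text
clock: 3.62
eef_pos: [0.4457, 0.0773, 0.0721]
orientation: [-0.668, -3.066, 0.004]
wrist_force: [0.3, -0.1, -0.1]
width: 0.796
```

```bash
python3 m3.py g2.png 289 180 8 214 213;python3 d.py .4475 .078 .072
```

```text
3.7167 [0.44774432 0.07780462 0.07413433] [ 6.69171756e-01  3.06940440e+00 -4.01028773e-04] [ 1.31781852  0.36341695 -0.07273249] 0.8012179008141335
3.7167 [0.4477 0.0778 0.0741] 0.8012179008141335 [ 1.3178  0.3634 -0.0727]
[-0.0002  0.0002 -0.0021] [0.015  0.0001 0.0298]
```

View pics/g2.png

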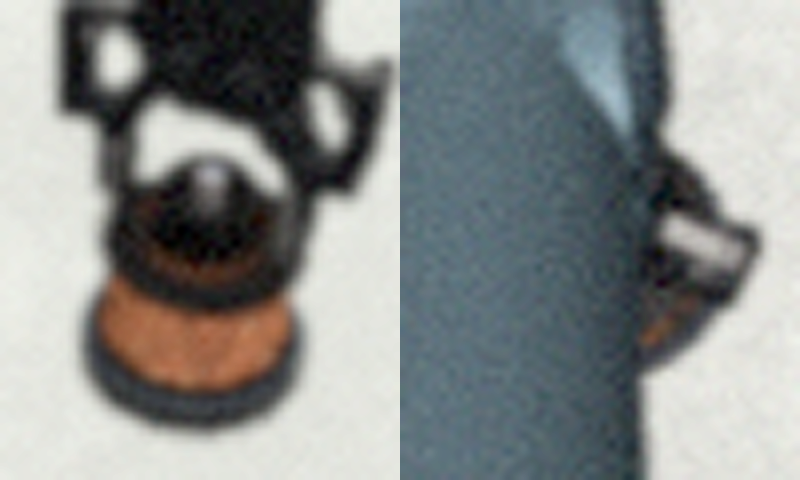

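drive_tool([
  {"travel": [0,0,-0.001],"turn": [0,0,0],"hand": 0.7},
  {"travel": [0,0,-0.001],"turn": [0,0,0],"hand": 0.62},
  {"travel": [0,0,-0.001],"turn": [0,0,0],"hand": 0.58},
  {"travel": [0,0,-0.001],"turn": [0,0,0],"hand": 0.55},
  {"travel": [0,0,-0.001],"turn": [0,0,0],"hand": 0.52},
], force=30)

```text
clock: 4.13
eef_pos: [0.4484, 0.0782, 0.0738]
orientation: [0.669, 3.068, 0.001]
wrist_force: [-0.9, 0.3, 2.8]
width: 0.523
```

drive_tool([
  {"travel": [0,0,0],"turn": [0,0,0],"hand": 0.48},
  {"travel": [0,0,0],"turn": [0,0,0],"hand": 0.4},
  {"travel": [0,0,0],"turn": [0,0,0],"hand": 0.3},
  {"travel": [0,0,0],"turn": [0,0,0],"hand": 0.3},
])

```text
clock: 4.47
eef_pos: [0.4485, 0.0782, 0.074]
orientation: [0.669, 3.068, 0.002]
wrist_force: [-1.4, 0.2, 2.9]
width: 0.506
```

```bash
python3 m3.py g3.png 289 180 8 214 213;python3 d.py .4475 .078 .072
```

```text
4.5667 [0.44846154 0.07820244 0.07402   ] [6.68930606e-01 3.06833309e+00 1.56150742e-03] [-1.31665716 -0.57173331  3.86339211] 0.5091041687036987
4.5667 [0.4485 0.0782 0.074 ] 0.5091041687036987 [-1.3167 -0.5717  3.8634]
[-0.001  -0.0002 -0.002 ] [-0.0416  0.0768  0.0295]
```

View pics/g3.png

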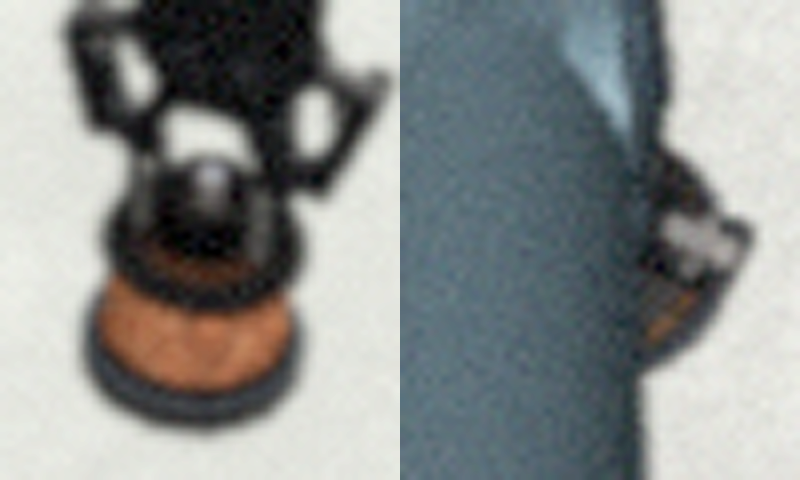

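drive_tool([
  {"travel": [0,0,0],"turn": [0,0,0],"hand": 0.3},
  {"travel": [0,0,0.003],"turn": [0,0,0],"hand": 0.3},
  {"travel": [0,0,0.008],"turn": [0,0,0],"hand": 0.3},
  {"travel": [0,0,0.015],"turn": [0,0,0],"hand": 0.3},
  {"travel": [0,0,0.015],"turn": [0,0,0],"hand": 0.3},
], force=45)

```text
clock: 4.98
eef_pos: [0.4491, 0.0783, 0.09]
orientation: [0.669, 3.067, 0.003]
wrist_force: [-0.3, -0.1, -1.9]
width: 0.503
```

```bash
python3 m3.py g4.png 289 180 8 214 213;python3 d.py .4485 .078 .2
```

```text
5.0833 [0.44876258 0.07833268 0.08938096] [6.68704971e-01 3.06752333e+00 2.59973442e-03] [-0.07582433  0.00907691 -2.19584059] 0.4990346543915611
5.0833 [0.4488 0.0783 0.0894] 0.4990346543915611 [-0.0758  0.0091 -2.1958]
[-0.0003 -0.0003  0.1106] [-0.0684  0.1318  0.0278]
```

View pics/g4.png

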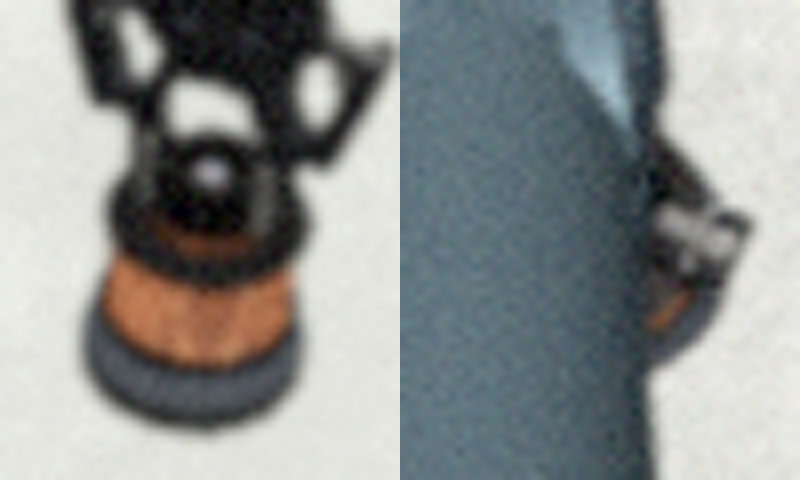

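drive_tool([
  {"travel": [0,0,0.012],"turn": [0,0,0],"hand": 0.3},
  {"travel": [0,0,0.026],"turn": [0,0,0],"hand": 0.3},
  {"travel": [0,0,0.042],"turn": [0,0,0],"hand": 0.3},
  {"travel": [0,0,0.056],"turn": [0,0,0],"hand": 0.3},
  {"travel": [0,0,0.06],"turn": [0,0,0],"hand": 0.3},
])

```text
clock: 5.5
eef_pos: [0.4502, 0.0787, 0.1512]
orientation: [0.668, 3.064, 0.006]
wrist_force: [0.3, -0.2, -2.8]
width: 0.503
```

drive_tool([
  {"travel": [0,0,0.016],"turn": [0,0,0],"hand": 0.3},
  {"travel": [0,0,0.032],"turn": [0,0,0],"hand": 0.3},
  {"travel": [0,0,0.048],"turn": [0,0,0],"hand": 0.3},
  {"travel": [0,0,0.058],"turn": [0,0,0],"hand": 0.3},
  {"travel": [0,0,0.058],"turn": [0,0,0],"hand": 0.3},
])

```text
clock: 5.92
eef_pos: [0.4517, 0.0791, 0.2109]
orientation: [0.667, 3.061, 0.01]
wrist_force: [0.4, 0.3, -3.0]
width: 0.503
```

```bash
python3 m3.py g5.png 289 165 8 214 213;python3 d.py .597 -.2525 .203
```

```text
6.0167 [0.44983716 0.07863907 0.20864383] [0.66813246 3.06495822 0.0059312 ] [-0.61273202  0.63623789 -2.8151388 ] 0.503271957317819
6.0167 [0.4498 0.0786 0.2086] 0.503271957317819 [-0.6127  0.6362 -2.8151]
[ 0.1472 -0.3311 -0.0056] [-0.1554  0.3046  0.0273]
```

View pics/g5.png

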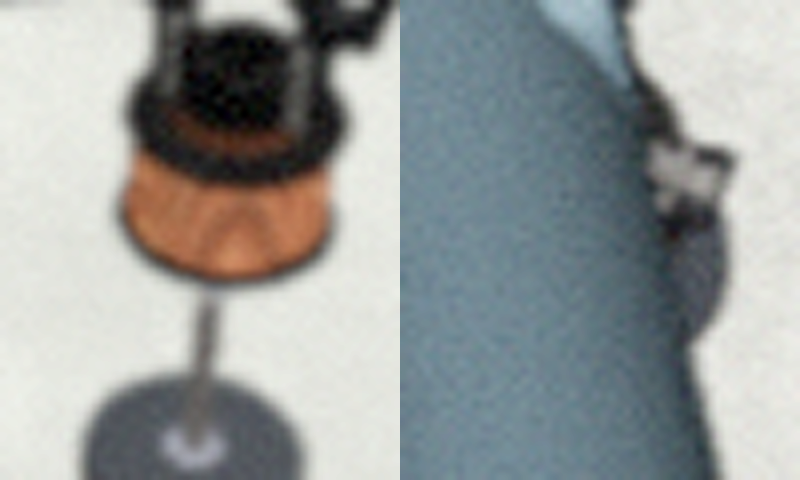

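drive_tool([
  {"travel": [0.008,-0.018,0],"turn": [0,0,0],"hand": 0.3},
  {"travel": [0.02,-0.045,0],"turn": [0,0.1,0],"hand": 0.3},
  {"travel": [0.033,-0.075,0],"turn": [-0.1,0.2,0],"hand": 0.3},
  {"travel": [0.046,-0.105,0],"turn": [-0.15,0.3,0],"hand": 0.3},
  {"travel": [0.058,-0.13,0],"turn": [-0.15,0.3,0],"hand": 0.3},
])

```text
clock: 6.43
eef_pos: [0.5071, -0.0536, 0.207]
orientation: [-0.67, -3.067, 0.003]
wrist_force: [0.1, -1.1, -3.1]
width: 0.501
```

drive_tool([
  {"travel": [0.012,-0.027,0],"turn": [0,0,0],"hand": 0.3},
  {"travel": [0.025,-0.055,0],"turn": [0,0,0],"hand": 0.3},
  {"travel": [0.037,-0.083,0],"turn": [0,0,0],"hand": 0.3},
  {"travel": [0.048,-0.108,0],"turn": [0,0,0],"hand": 0.3},
  {"travel": [0.055,-0.125,0],"turn": [0,0,0],"hand": 0.3},
])

```text
clock: 6.85
eef_pos: [0.5616, -0.1819, 0.2051]
orientation: [-0.673, -3.064, 0.007]
wrist_force: [0.6, -0.5, -3.4]
width: 0.502
```

```bash
python3 d.py .597 -.2525 .200
```

```text
6.85 [ 0.5616 -0.1819  0.2051] 0.5021547853768025 [ 0.6045 -0.4579 -3.4298]
[ 0.0354 -0.0706 -0.0051] [ 0.2025 -0.2935  0.2169]
```

drive_tool([
  {"travel": [0.012,-0.024,0],"turn": [0.1,-0.1,0.1],"hand": 0.3},
  {"travel": [0.024,-0.047,0],"turn": [0.2,-0.3,0.2],"hand": 0.3},
  {"travel": [0.0354,-0.0706,0],"turn": [0.2,-0.3,0.2],"hand": 0.3},
  {"travel": [0.0354,-0.0706,0],"turn": [0.2,-0.3,0.2],"hand": 0.3},
  {"travel": [0.0354,-0.0706,0],"turn": [0.2,-0.3,0.2],"hand": 0.3},
])

```text
clock: 7.27
eef_pos: [0.5956, -0.2545, 0.2027]
orientation: [-0.673, -3.065, 0.003]
wrist_force: [0.3, -0.1, -2.9]
width: 0.502
```

```bash
python3 m3.py g6.png 188 200 8 325 165; python3 d.py .597 -.2525 .200
```

```text
7.3667 [ 0.59607757 -0.25109905  0.20303241] [-6.67305414e-01 -3.06624118e+00 -1.65382421e-03] [-0.0563225  -0.05040648 -1.95707604] 0.5003940148757567
7.3667 [ 0.5961 -0.2511  0.203 ] 0.5003940148757567 [-0.0563 -0.0504 -1.9571]
[ 0.0009 -0.0014 -0.003 ] [-0.103  -0.1894 -0.0122]
```

View pics/g6.png

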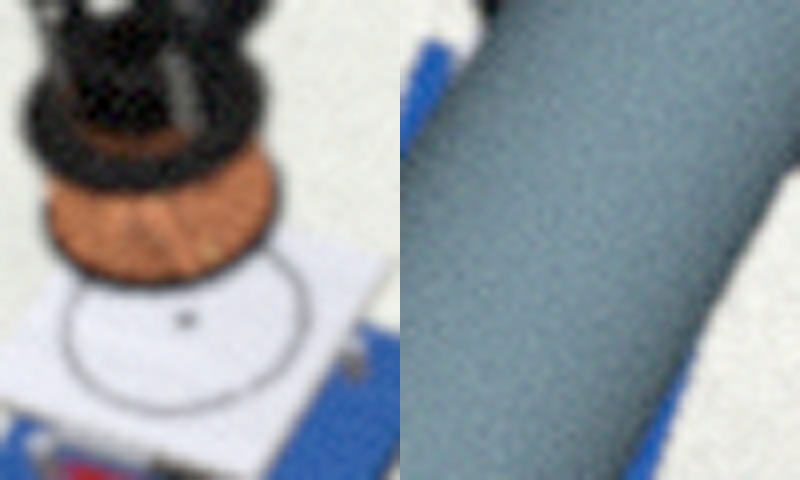

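drive_tool([
  {"travel": [0.0009,-0.0014,-0.012],"turn": [-0.1,-0.19,0],"hand": 0.3},
  {"travel": [0.0009,-0.0014,-0.026],"turn": [-0.1,-0.19,0],"hand": 0.3},
  {"travel": [0.0009,-0.0014,-0.04],"turn": [-0.1,-0.19,0],"hand": 0.3},
  {"travel": [0.0009,-0.0014,-0.048],"turn": [-0.1,-0.19,0],"hand": 0.3},
  {"travel": [0.0009,-0.0014,-0.048],"turn": [-0.1,-0.19,0],"hand": 0.3},
])

```text
clock: 7.78
eef_pos: [0.5945, -0.2505, 0.1509]
orientation: [-0.665, -3.063, -0.002]
wrist_force: [0.0, -0.7, -3.3]
width: 0.503
```

```bash
python3 m3.py g7.png 188 200 8 325 165; python3 d.py .597 -.2525 .153
cat > m4.py <<'E'
from m2 import *
import sys
fs,ft=pickle.load(open("f1.pkl","rb"))
x,y,zb=map(float,sys.argv[1:4]);px,py=.5954,-.2523
G=(0,255,0);Y=(0,200,255)
ov(fs,(186,200),sys.argv[4],[(px,py,.085,.047,Y),(px,py,.085,.001,Y),(x,y,zb,.045,G),(x,y,zb+.055,.045,G),(x,y,zb+.085,.022,(255,0,255))])
E
python3 m4.py .597 -.2525 .098 g7o.png
```

```text
7.8833 [ 0.59641641 -0.25201579  0.15403522] [-6.67361471e-01 -3.06810990e+00 -3.44598366e-04] [-0.09563675  0.23272271 -3.55983193] 0.5020428988633447
7.8833 [ 0.5964 -0.252   0.154 ] 0.5020428988633447 [-0.0956  0.2327 -3.5598]
[ 0.0006 -0.0005 -0.001 ] [-0.0339 -0.0967 -0.0247]
post tip (array([0.4476, 0.0785, 0.1109]), np.float64(0.00012107719053490793)) [0.4489 0.0784 0.112 ] [0.4475 0.0783 0.112 ]
plate (array([ 0.5968, -0.2525,  0.0866]), np.float64(0.0012491133621728642)) [ 0.5954 -0.2523  0.085 ] [ 0.5973 -0.2535  0.085 ]
```

View pics/g7o.png

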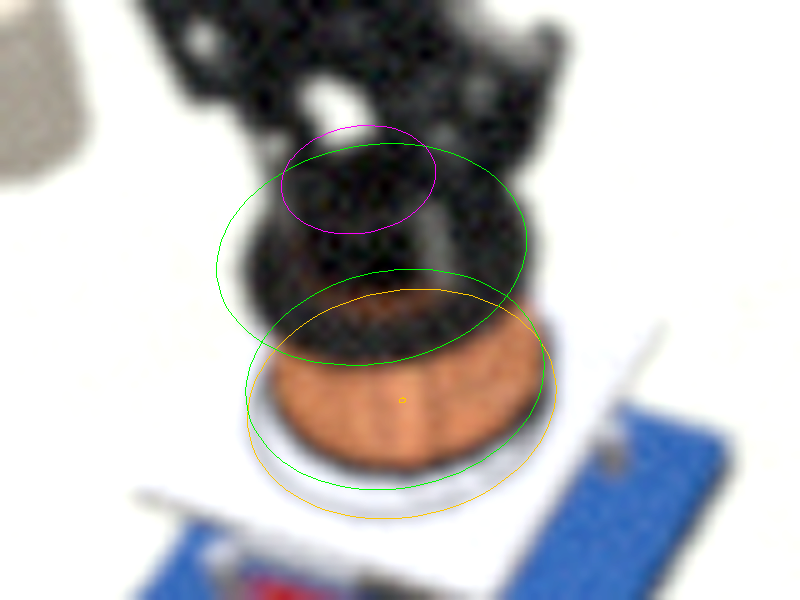

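```bash
python3 m3.py g8.png 188 200 8 325 165; python3 d.py .597 -.2525 .153; 
python3 m4.py .596 -.252 .096 g8o.png
```

```text
7.9833 [ 0.59749061 -0.25289247  0.15566758] [ 6.68001245e-01  3.06829806e+00 -4.47083412e-04] [-0.27957781 -0.32310178 -1.88477903] 0.5035582099280544
7.9833 [ 0.5975 -0.2529  0.1557] 0.5035582099280544 [-0.2796 -0.3231 -1.8848]
[-0.0005  0.0004 -0.0027] [ 0.0329  0.0742 -0.0033]
post tip (array([0.4476, 0.0785, 0.1109]), np.float64(0.00012107719053490793)) [0.4489 0.0784 0.112 ] [0.4475 0.0783 0.112 ]
plate (array([ 0.5968, -0.2525,  0.0866]), np.float64(0.0012491133621728642)) [ 0.5954 -0.2523  0.085 ] [ 0.5973 -0.2535  0.085 ]
```

View pics/g8o.png

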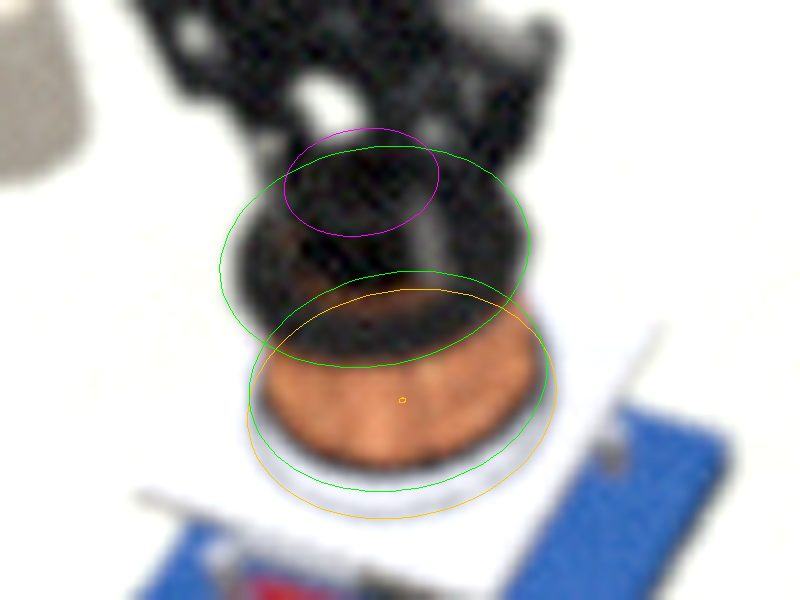

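```bash
cat > m5.py <<'E'
from h import *
import pickle,sys
from scipy.optimize import least_squares
from scipy.ndimage import map_coordinates
np.set_printoptions(precision=4,suppress=True)
th=np.linspace(0,2*np.pi,180,endpoint=False)
def circ(x,y,z,r): return np.stack([x+r*np.cos(th),y+r*np.sin(th),0*th+z],1)
def contour(f,x,y,zb):
    P=np.vstack([proj(f,circ(x,y,zb+z,.045)) for z in(0,.005)])
    Q=np.vstack([proj(f,circ(x,y,zb+z,.045)) for z in(.05,.055)])
    return [cv2.convexHull(a.astype(np.float32))[:,0,:].astype(float) for a in(P,Q)]
def resamp(h,n=160):
    h=np.vstack([h,h[:1]]);s=np.r_[0,np.cumsum(np.linalg.norm(np.diff(h,axis=0),axis=1))]
    t=np.linspace(0,s[-1],n,endpoint=False);return np.stack([np.interp(t,s,h[:,i]) for i in(0,1)],1)
def edges(f,x,y,zb,ch=2):
    I=f["frame"][...,ch].astype(float);out=[]
    C=contour(f,x,y,zb)
    for k,h in enumerate(C):
        p=resamp(h);c=p.mean(0);d=np.roll(p,-1,0)-np.roll(p,1,0);n=np.stack([d[:,1],-d[:,0]],1);n/=np.linalg.norm(n,axis=1)[:,None]
        n*=np.sign(((p-c)*n).sum(1))[:,None]
        for a,b in zip(p,n):
            r=(a-c)/np.abs(p-c).max(0)
            if k==0 and not(r[1]>.25): continue
            if k==1 and not(abs(r[0])>.75 and -.35<r[1]<.45): continue
            t=np.arange(-3,3.01,.1);q=a+t[:,None]*b
            v=map_coordinates(I,[q[:,1],q[:,0]],order=1)
            lo,hi=np.median(v[:12]),np.median(v[-8:])
            if hi-lo<35: continue
            m=(lo+hi)/2;i=np.where((v[:-1]<m)&(v[1:]>=m))[0]
            if len(i)==1: out.append((a,b,t[i[0]],k))
    return out
def fit(f,x,y,zb):
    for it in range(8):
        E=edges(f,x,y,zb)
        a=np.array([e[0] for e in E]);b=np.array([e[1] for e in E]);t=np.array([e[2] for e in E])
        p0=proj(f,[x,y,zb+.03])[0];J=np.stack([(proj(f,[x+.001,y,zb+.03])[0]-p0),(proj(f,[x,y+.001,zb+.03])[0]-p0)],1)*1000
        A=b@J;r=least_squares(lambda v:np.c_[A,np.ones(len(A))]@v-t,[0,0,0],loss="soft_l1",f_scale=.3,x_scale=[.001,.001,1]).x
        x+=r[0];y+=r[1]
    k=np.array([e[3] for e in E]);res=t-(A@r[:2]+r[2])
    return x,y,r[2],len(E),(k==0).sum(),np.std(res)
def ring(f,z=.085,x=.5965,y=-.2525,free=True):
    I=f["frame"].astype(float).sum(2)/3
    for it in range(6):
        p=proj(f,circ(x,y,z,.047));c=p.mean(0);n=p-c;n/=np.linalg.norm(n,axis=1)[:,None];t=np.arange(-2.5,2.51,.1)
        T=[];
        for a,b in zip(p,n):
            q=a+t[:,None]*b;v=map_coordinates(I,[q[:,1],q[:,0]],order=1);w=np.clip(np.median(v)-v-6,0,None);T.append((w*t).sum()/w.sum() if w.sum()>20 else np.nan)
        T=np.array(T);ok=~np.isnan(T)
        p0=proj(f,[x,y,z])[0];J=np.stack([(proj(f,[x+.001,y,z])[0]-p0),(proj(f,[x,y+.001,z])[0]-p0)],1)*1000
        A=np.c_[n@J,np.ones(len(n))];r=least_squares(lambda v:A[ok]@v-T[ok],[0,0,0],loss="soft_l1",f_scale=.3,x_scale=[.001,.001,1]).x
        x+=r[0];y+=r[1]
    return x,y,r[2],ok.sum()
if __name__=="__main__":
    f0,t0,_=pickle.load(open("f0.pkl","rb"))
    print("ring scene",ring(f0),"top",ring(t0))
    s=ctrl.observe();f=ctrl.grab_frame("scene");pickle.dump((f,None),open("f1.pkl","wb"))
    e=s["eef_pos"];print(s["clock"],e,s["orientation"])
    for dz in(-.002,0,.002): print("coil",dz,fit(f,e[0],e[1],e[2]-.058+dz))
E
python3 m5.py
```

```text
ring scene (np.float64(0.595081552238727), np.float64(-0.25251097241325593), np.float64(-0.4834997499049083), np.int64(179)) top (np.float64(0.5970898821027519), np.float64(-0.25335721436341735), np.float64(-0.4811905208215092), np.int64(180))
7.9833 [ 0.5975 -0.2529  0.1557] [ 0.668   3.0683 -0.0004]
coil -0.002 (np.float64(0.5928128861233646), np.float64(-0.25213867400394097), np.float64(-0.6757649883235348), 106, np.int64(69), np.float64(0.2664513726638448))
coil 0 (np.float64(0.594599813913306), np.float64(-0.25162625308339404), np.float64(-0.7073590333986438), 106, np.int64(69), np.float64(0.26737225482698374))
coil 0.002 (np.float64(0.5964413776612596), np.float64(-0.25112834746322377), np.float64(-0.7441578125522754), 106, np.int64(69), np.float64(0.2644855822285557))
```

drive_tool([
  {"travel": [0.0003,-0.0006,-0.004],"turn": [0,0,0],"hand": 0.3},
  {"travel": [0.0003,-0.0006,-0.008],"turn": [0,0,0],"hand": 0.3},
  {"travel": [0.0003,-0.0006,-0.01],"turn": [0,0,0],"hand": 0.3},
  {"travel": [0.0003,-0.0006,-0.01],"turn": [0,0,0],"hand": 0.3},
  {"travel": [0.0003,-0.0006,-0.01],"turn": [0,0,0],"hand": 0.3},
])

```text
clock: 8.45
eef_pos: [0.5977, -0.2535, 0.1457]
orientation: [0.668, 3.068, -0.0]
wrist_force: [-0.9, -0.6, -2.8]
width: 0.505
```

```bash
python3 m5.py;python3 m5.py|tail -4;python3 m4.py .596 -.252 .087 g9o.png
```

```text
ring scene (np.float64(0.595081552238727), np.float64(-0.25251097241325593), np.float64(-0.4834997499049083), np.int64(179)) top (np.float64(0.5970898821027519), np.float64(-0.25335721436341735), np.float64(-0.4811905208215092), np.int64(180))
8.45 [ 0.5977 -0.2535  0.1457] [ 0.6681  3.0684 -0.0002]
coil -0.002 (np.float64(0.5972223567496723), np.float64(-0.25192272859232145), np.float64(-0.5879134355089055), 105, np.int64(69), np.float64(0.23813481435587797))
coil 0 (np.float64(0.599068057818777), np.float64(-0.25142248446567567), np.float64(-0.6365024679666473), 105, np.int64(69), np.float64(0.23195786203836266))
coil 0.002 (np.float64(0.6008952659556182), np.float64(-0.2509334686453543), np.float64(-0.6677831697958535), 105, np.int64(69), np.float64(0.22961051047504197))
8.5 [ 0.5979 -0.2535  0.1459] [ 0.668   3.068  -0.0003]
coil -0.002 (np.float64(0.5977413470137344), np.float64(-0.2519797456330012), np.float64(-0.6810098531598785), 105, np.int64(69), np.float64(0.2506768271682804))
coil 0 (np.float64(0.5995783430992025), np.float64(-0.2514999418439281), np.float64(-0.7104871065126686), 105, np.int64(69), np.float64(0.2453189145416061))
coil 0.002 (np.float64(0.6013748284547885), np.float64(-0.2510284095319745), np.float64(-0.7448702107724552), 105, np.int64(69), np.float64(0.24507007081084034))
post tip (array([0.4476, 0.0785, 0.1109]), np.float64(0.00012107719053490793)) [0.4489 0.0784 0.112 ] [0.4475 0.0783 0.112 ]
plate (array([ 0.5968, -0.2525,  0.0866]), np.float64(0.0012491133621728642)) [ 0.5954 -0.2523  0.085 ] [ 0.5973 -0.2535  0.085 ]
```

View pics/g9o.png

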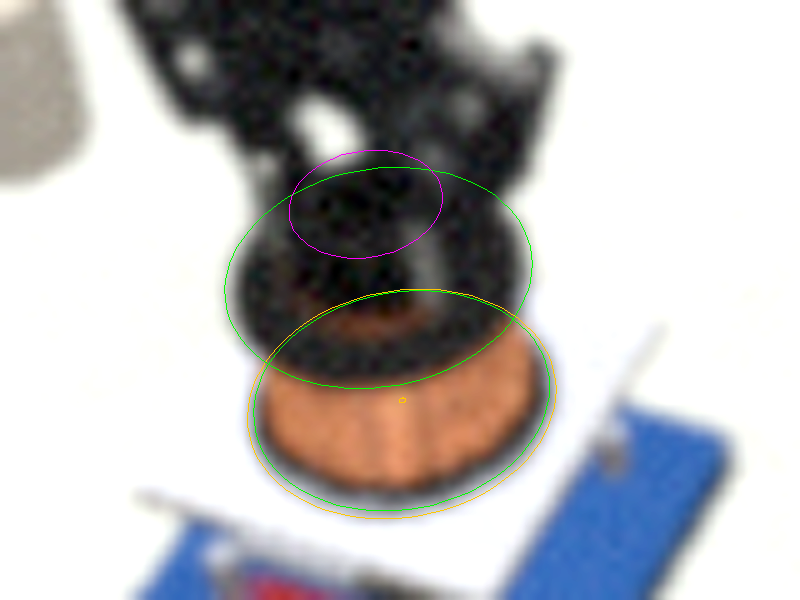

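drive_tool([
  {"travel": [0,-0.0007,-0.001],"turn": [0,0,0],"hand": 0.3},
  {"travel": [0,-0.0007,-0.002],"turn": [0,0,0],"hand": 0.3},
  {"travel": [0,-0.0007,-0.002],"turn": [0,0,0],"hand": 0.3},
  {"travel": [0,-0.0007,-0.002],"turn": [0,0,0],"hand": 0.3},
])

```text
clock: 8.88
eef_pos: [0.5979, -0.2543, 0.1439]
orientation: [0.668, 3.068, -0.0]
wrist_force: [-0.0, 0.0, -3.5]
width: 0.502
```

```bash
python3 d.py .597 -.2535 .142;python3 m5.py >/dev/null;python3 m4.py .5955 -.252 .086 g10o.png >/dev/null;python3 d.py .597 -.2535 .142
```

```text
8.8833 [ 0.5979 -0.2543  0.1439] 0.5019853231306223 [-0.018   0.029  -3.4585]
[-0.0009  0.0008 -0.0019] [ 0.0355  0.0988 -0.0015]
8.9333 [ 0.598  -0.2543  0.144 ] 0.500592471396251 [ 0.7012  0.2399 -2.5394]
[-0.001   0.0008 -0.002 ] [0.0383 0.1027 0.0002]
```

View pics/g10o.png

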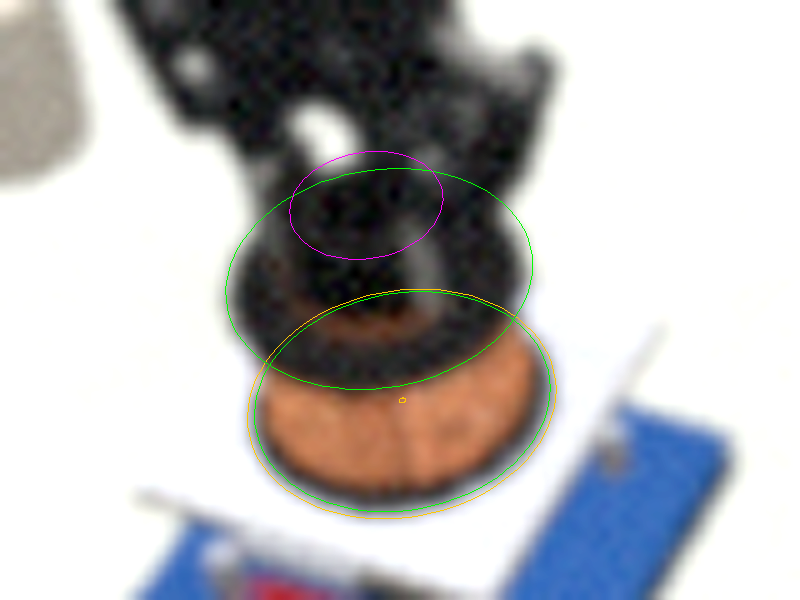

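drive_tool([
  {"travel": [0.0004,0,-0.0008],"turn": [0,0,0],"hand": 0.3},
  {"travel": [0.0004,0,-0.0015],"turn": [0,0,0],"hand": 0.3},
  {"travel": [0.0004,0,-0.0015],"turn": [0,0,0],"hand": 0.3},
  {"travel": [0.0004,0,-0.0015],"turn": [0,0,0],"hand": 0.3},
])

```text
clock: 9.27
eef_pos: [0.5985, -0.2545, 0.143]
orientation: [0.668, 3.067, -0.0]
wrist_force: [-0.6, 0.8, 0.7]
width: 0.504
```

drive_tool([
  {"travel": [0,0,-0.0007],"turn": [0,0,0],"hand": 0.3},
  {"travel": [0,0,-0.001],"turn": [0,0,0],"hand": 0.3},
  {"travel": [0,0,-0.001],"turn": [0,0,0],"hand": 0.3},
])

```text
clock: 9.52
eef_pos: [0.5985, -0.2545, 0.1421]
orientation: [0.668, 3.067, -0.0]
wrist_force: [-1.6, -0.1, 0.1]
width: 0.502
```

drive_tool([
  {"travel": [0,0,0],"turn": [0,0,0],"hand": 0.53},
  {"travel": [0,0,0],"turn": [0,0,0],"hand": 0.58},
  {"travel": [0,0,0],"turn": [0,0,0],"hand": 0.65},
  {"travel": [0,0,0],"turn": [0,0,0],"hand": 0.75},
  {"travel": [0,0,0],"turn": [0,0,0],"hand": 0.75},
])

```text
clock: 9.93
eef_pos: [0.5988, -0.2546, 0.1422]
orientation: [0.668, 3.067, -0.0]
wrist_force: [-0.1, 0.1, -0.7]
width: 0.75
```

```bash
python3 m5.py >/dev/null;python3 m4.py .5955 -.252 .085 g11o.png >/dev/null;python3 d.py .597 -.2535 .142
```

```text
9.9833 [ 0.5987 -0.2546  0.1422] 0.7503138313282571 [ 0.0799 -0.3481 -0.3504]
[-0.0017  0.0011 -0.0002] [0.0476 0.1573 0.0027]
```

View pics/g11o.png

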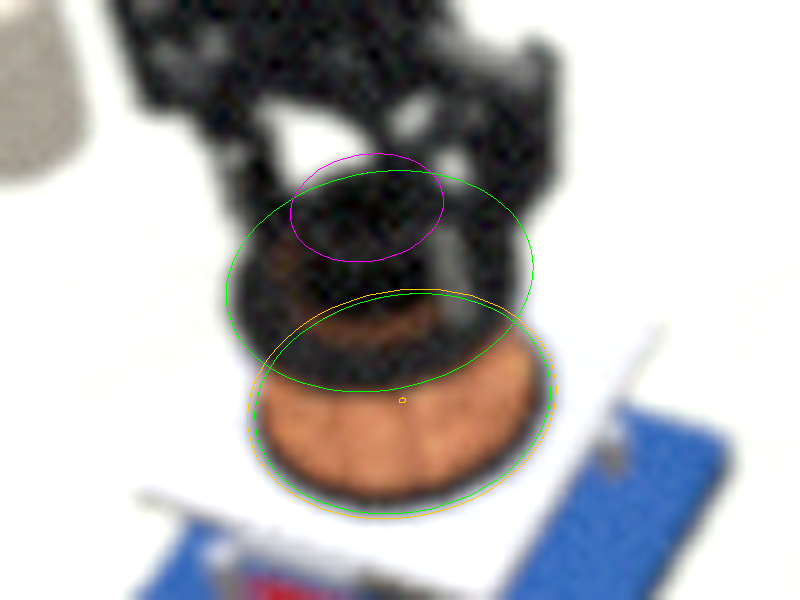

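drive_tool([
  {"travel": [0,0,0.01],"turn": [0,0,0],"hand": 0.78},
  {"travel": [0,0,0.025],"turn": [0,0,0],"hand": 0.78},
  {"travel": [0,0,0.045],"turn": [0,0,0],"hand": 0.78},
  {"travel": [0,0,0.065],"turn": [0,0,0],"hand": 0.78},
  {"travel": [0,0,0.075],"turn": [0,0,0],"hand": 0.6},
])

```text
clock: 10.4
eef_pos: [0.6001, -0.2556, 0.2208]
orientation: [0.667, 3.062, -0.001]
wrist_force: [0.6, 0.2, -0.1]
width: 0.658
```

drive_tool([
  {"travel": [-0.01,0.03,0],"turn": [0,0,0],"hand": 0.24},
  {"travel": [-0.02,0.065,0],"turn": [0,0,0],"hand": 0.24},
  {"travel": [-0.03,0.1,0],"turn": [0,0,0],"hand": 0.24},
  {"travel": [-0.04,0.13,0],"turn": [0,0,0],"hand": 0.24},
  {"travel": [-0.04,0.15,0],"turn": [0,0,0],"hand": 0.24},
])

```text
clock: 10.82
eef_pos: [0.5582, -0.1018, 0.2206]
orientation: [0.664, 3.065, 0.003]
wrist_force: [0.1, 0.4, -0.1]
width: 0.24
```

```bash
python3 m3.py g12.png 188 200 8 320 160 ; python3 d.py .5985 -.2545 .2
```

```text
10.9167 [ 0.56030469 -0.09943082  0.22072752] [0.65459649 3.06572071 0.00431853] [ 0.61791384  0.08640437 -0.86502199] 0.24266935627189837
10.9167 [ 0.5603 -0.0994  0.2207] 0.24266935627189837 [ 0.6179  0.0864 -0.865 ]
[ 0.0382 -0.1551 -0.0207] [-0.0722  0.4103 -0.4621]
```

View pics/g12.png

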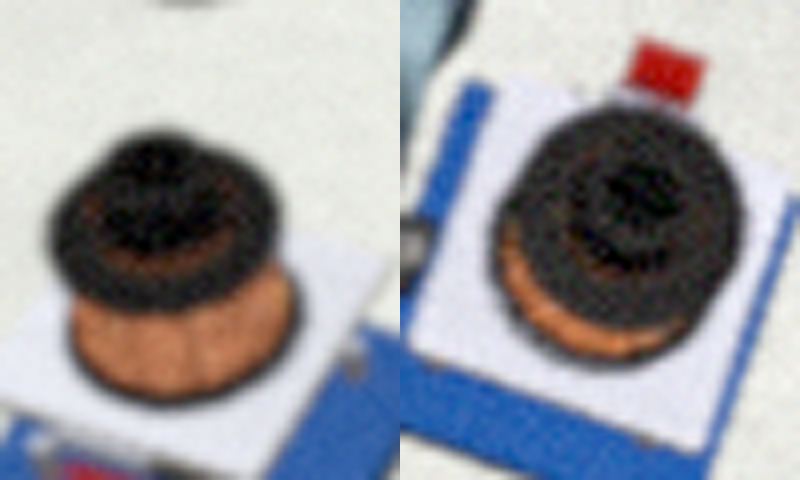

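```bash
cat > m6.py <<'E'
from m2 import *
fs,ft=pickle.load(open("f1.pkl","rb"))
G=(0,255,0);Y=(0,200,255);out=[]
for f,o,(px,py) in((fs,(186,205),(.5951,-.2525)),(ft,(318,160),(.5971,-.2534))):
    out.append(ov(f,o,"tmp.png",[(px,py,.085,.047,Y),(px,py,.14,.045,G),(px,py,.085,.045,G),(px,py,.17,.013,(255,0,255)),(px,py,.17,.022,(255,0,255))])[50:550,180:580])
cv2.imwrite("pics/g12o.png",np.hstack(out))
E
python3 m6.py >/dev/null
```

```text
(no output)
```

View pics/g12o.png

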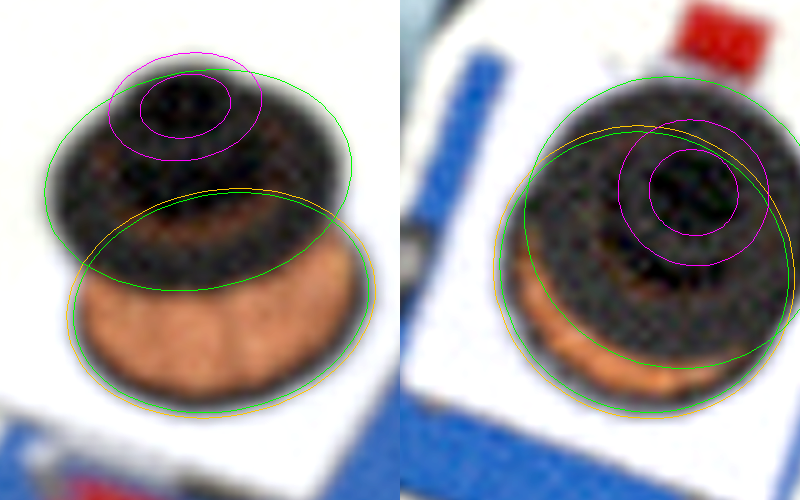

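drive_tool([
  {"travel": [0.01,-0.035,0],"turn": [0,0.2,-0.2],"hand": 0.24},
  {"travel": [0.02,-0.075,0],"turn": [-0.07,0.4,-0.46],"hand": 0.24},
  {"travel": [0.03,-0.115,0],"turn": [-0.07,0.4,-0.46],"hand": 0.24},
  {"travel": [0.0377,-0.145,0],"turn": [-0.07,0.4,-0.46],"hand": 0.24},
  {"travel": [0.0377,-0.1546,-0.01],"turn": [-0.07,0.4,-0.46],"hand": 0.24},
])

```text
clock: 11.33
eef_pos: [0.5986, -0.264, 0.2138]
orientation: [0.68, 3.06, -0.011]
wrist_force: [-0.2, -0.7, 1.1]
width: 0.239
```

```bash
python3 d.py .598 -.254 .195
```

```text
11.3333 [ 0.5986 -0.264   0.2138] 0.23941133274352994 [-0.2002 -0.6563  1.0727]
[-0.0006  0.01   -0.0188] [0.4963 0.3184 0.486 ]
```

drive_tool([
  {"travel": [-0.0006,0.01,0],"turn": [0.5,0.3,0.5],"hand": 0.24},
  {"travel": [-0.0006,0.01,-0.01],"turn": [0.5,0.3,0.5],"hand": 0.24},
  {"travel": [-0.0006,0.01,-0.02],"turn": [0.5,0.3,0.5],"hand": 0.24},
  {"travel": [-0.0006,0.01,-0.02],"turn": [0.5,0.3,0.5],"hand": 0.24},
  {"travel": [-0.0006,0.01,-0.02],"turn": [0.5,0.3,0.5],"hand": 0.24},
])

```text
clock: 11.75
eef_pos: [0.5976, -0.2512, 0.1922]
orientation: [-0.663, -3.068, -0.003]
wrist_force: [0.4, 0.8, 0.4]
width: 0.241
```

```bash
python3 m3.py g13.png 188 200 8 320 160 ;python3 d.py .598 -.254 .175
```

```text
11.85 [ 0.59834869 -0.2524293   0.19366997] [6.64619248e-01 3.07042117e+00 1.32950480e-03] [ 1.96250235 -0.11123438 -0.47074899] 0.241441528385553
11.85 [ 0.5983 -0.2524  0.1937] 0.241441528385553 [ 1.9625 -0.1112 -0.4707]
[-0.0003 -0.0016 -0.0187] [-0.047   0.012  -0.1403]
```

View pics/g13.png

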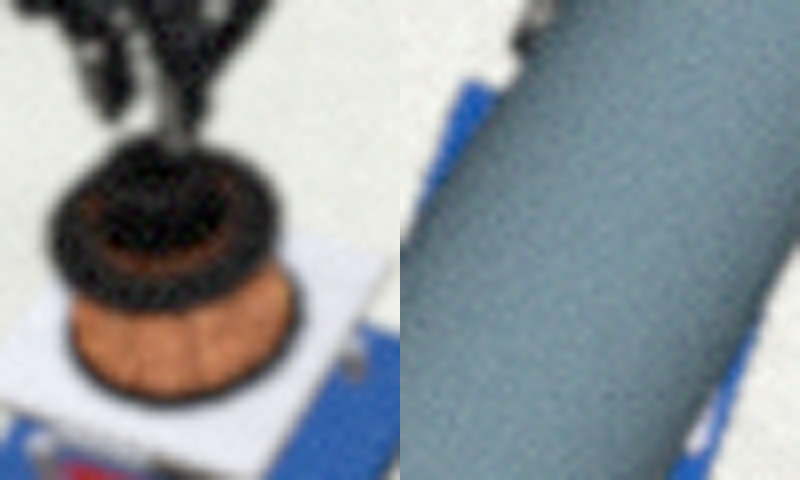

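Fingers hover over the collar, centred. Approach to contact slowly.

drive_tool([
  {"travel": [-0.0003,-0.0016,-0.007],"turn": [0,0,-0.1],"hand": 0.24},
  {"travel": [-0.0003,-0.0016,-0.014],"turn": [0,0,-0.1],"hand": 0.24},
  {"travel": [-0.0003,-0.0016,-0.019],"turn": [0,0,-0.1],"hand": 0.24},
  {"travel": [-0.0003,-0.0016,-0.019],"turn": [0,0,-0.1],"hand": 0.24},
  {"travel": [-0.0003,-0.0016,-0.019],"turn": [0,0,-0.1],"hand": 0.24},
])

```text
clock: 12.27
eef_pos: [0.5976, -0.2538, 0.1739]
orientation: [-0.667, -3.069, -0.001]
wrist_force: [0.2, -0.2, -0.5]
width: 0.237
```

drive_tool([
  {"travel": [0,0,-0.002],"turn": [0,0,0],"hand": 0.24},
  {"travel": [0,0,-0.004],"turn": [0,0,0],"hand": 0.24},
  {"travel": [0,0,-0.006],"turn": [0,0,0],"hand": 0.24},
  {"travel": [0,0,-0.006],"turn": [0,0,0],"hand": 0.24},
  {"travel": [0,0,-0.006],"turn": [0,0,0],"hand": 0.24},
])

```text
clock: 12.68
eef_pos: [0.5975, -0.2539, 0.1679]
orientation: [-0.667, -3.068, -0.001]
wrist_force: [-0.1, 0.3, 0.7]
width: 0.237
```

```bash
python3 m3.py g14.png 188 200 8 320 160 ;python3 d.py .598 -.254 .175
```

```text
12.7833 [ 0.59759395 -0.25388444  0.16806848] [-6.67217515e-01 -3.06866505e+00 -1.46325357e-03] [ 0.16794774 -0.60929963  0.96816686] 0.23467554939402155
12.7833 [ 0.5976 -0.2539  0.1681] 0.23467554939402155 [ 0.1679 -0.6093  0.9682]
[ 0.0004 -0.0001  0.0069] [-0.0676 -0.0593 -0.0341]
```

View pics/g14.png

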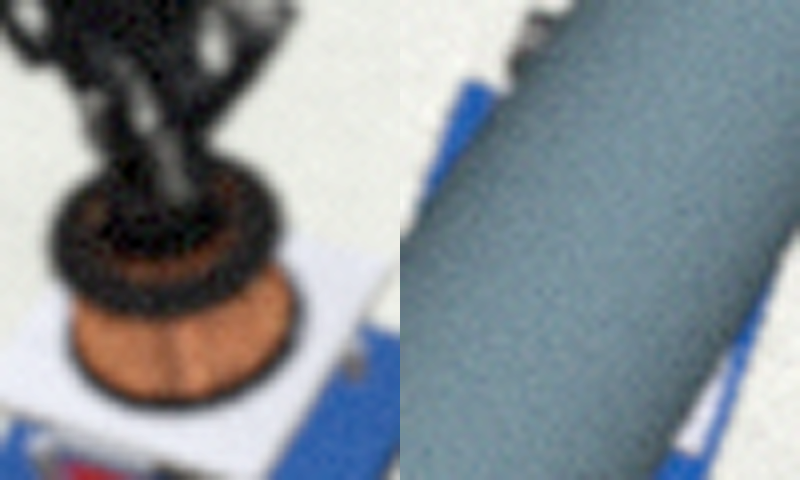

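drive_tool([
  {"travel": [0,0,-0.001],"turn": [0,0,0],"hand": 0.24},
  {"travel": [0,0,-0.002],"turn": [0,0,0],"hand": 0.24},
  {"travel": [0,0,-0.0035],"turn": [0,0,0],"hand": 0.24},
  {"travel": [0,0,-0.005],"turn": [0,0,0],"hand": 0.24},
  {"travel": [0,0,-0.006],"turn": [0,0,0],"hand": 0.24},
])

```text
clock: 13.2
eef_pos: [0.5976, -0.254, 0.162]
orientation: [-0.667, -3.069, -0.001]
wrist_force: [-2.0, 0.3, 1.7]
width: 0.241
```

drive_tool([
  {"travel": [0,0,-0.0015],"turn": [0,0,0],"hand": 0.24},
  {"travel": [0,0,-0.003],"turn": [0,0,0],"hand": 0.24},
  {"travel": [0,0,-0.0045],"turn": [0,0,0],"hand": 0.24},
  {"travel": [0,0,-0.006],"turn": [0,0,0],"hand": 0.24},
  {"travel": [0,0,-0.0075],"turn": [0,0,0],"hand": 0.24},
])

```text
clock: 13.62
eef_pos: [0.5977, -0.254, 0.1566]
orientation: [-0.667, -3.069, -0.003]
wrist_force: [-4.2, 2.9, 11.7]
width: 0.241
```

```bash
python3 m3.py g15.png 188 205 8 320 160 ;python3 d.py .598 -.254 .135
```

```text
13.7167 [ 0.59766797 -0.25398395  0.15636962] [-0.66743035 -3.06867911 -0.00312735] [-4.08691294  2.57155707  9.37859044] 0.24123926433373463
13.7167 [ 0.5977 -0.254   0.1564] 0.24123926433373463 [-4.0869  2.5716  9.3786]
[ 0.0003 -0.     -0.0214] [-0.1262 -0.043  -0.0266]
```

View pics/g15.png

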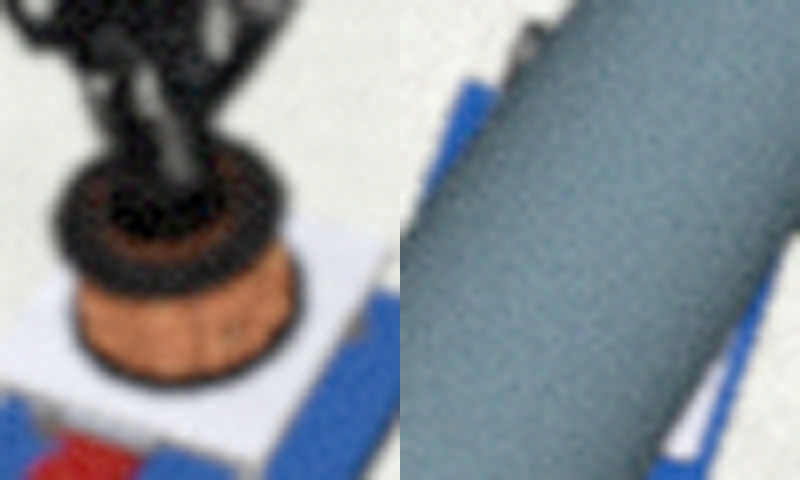

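Run:
```python
from m2 import *
fs,ft=pickle.load(open("f1.pkl","rb"))
G=(0,255,0);Y=(0,200,255)
px,py=.5951,-.2525
zb=.073
ov(fs,(186,208),"g15o.png",[(px,py,zb,.047,Y),(px,py,zb,.045,G),(px,py,zb+.055,.045,G)])
```

```text
post tip (array([0.4476, 0.0785, 0.1109]), np.float64(0.00012107719053490793)) [0.4489 0.0784 0.112 ] [0.4475 0.0783 0.112 ]
plate (array([ 0.5968, -0.2525,  0.0866]), np.float64(0.0012491133621728642)) [ 0.5954 -0.2523  0.085 ] [ 0.5973 -0.2535  0.085 ]
```

View pics/g15o.png

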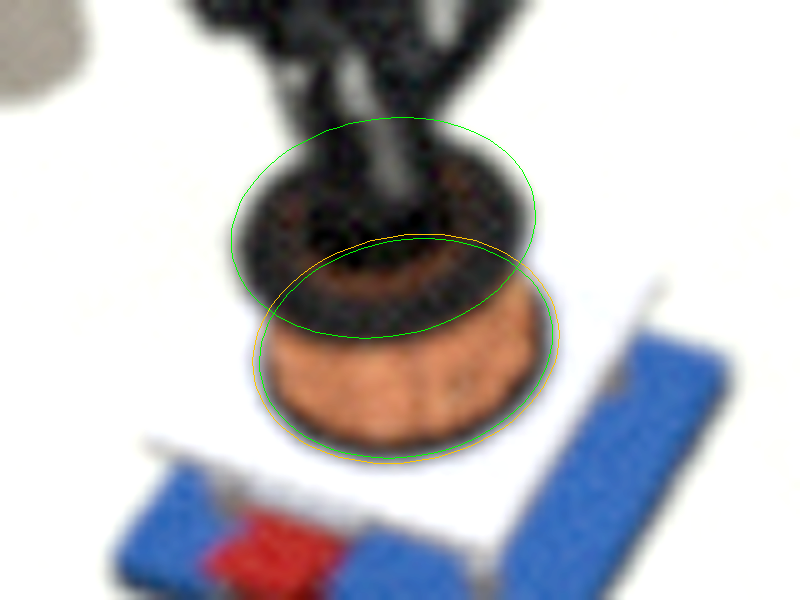

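```bash
cat > prof.py <<'E'
from h import *
import pickle,sys
np.set_printoptions(precision=2,suppress=True)
def prof(f,cols=range(178,193,2)):
    I=f["frame"].astype(float);out=[]
    for c in cols:
        r=cv2.GaussianBlur(I[...,0],(3,3),.8)[:,c];b=cv2.GaussianBlur(I[...,2],(3,3),.8)[:,c]
        # lower edge: blue crossing 70 going up-> scan from row 230 upwards until dark
        i=232
        while b[i]>75:i-=1
        lo=i+(75-b[i])/(b[i+1]-b[i])
        g=np.diff(r[i-20:i-4]);j=np.argmax(g)+i-20
        out.append((c,round(lo,1),j+.5,round(lo-j-.5,1)))
    return out
if __name__=="__main__":
    f,_=pickle.load(open("f1.pkl","rb"))
    I=f["frame"]
    for c in(180,185,190): print(c,I[176:216,c,0],I[176:216,c,2])
E
python3 prof.py
```

```text
180 [ 13  15  10  12  21  27  34  52  62  75  75  65  54  38  20  10  15  15
  11  14   7  20  14  11  16   4   0   3  15  38  49  42  24  27  19  34
  57  93 112 114] [19 15 13 15 23 28 33 51 62 76 71 63 52 33 17 13 17 17 12  9 12 18 15 11
 15  1  0  5  7 16 20 24 22 28 20 26 24 39 50 49]
185 [ 21  13  21  28  22  19  26  22  22  13   7  21  20  24  39  40  45  52
  55  57  53  42  25  16   6   4  12  12  15  39  52  38  26  28  18  28
  71 105 115 119] [21 16 25 24 18 16 28 21 26 15  8 24 24 26 39 41 44 51 50 55 49 42 25 18
  4  7 12  5  8 15 23 21 22 29 17 20 33 47 51 54]
190 [ 86  95  93  98  93  82  55  27  13  12  18  38  63  88  94  72  37  26
  27  33  31  13  18   9   5  19  31  47  48  36  26  20  20  26  47  84
 110 119 117 112] [85 92 92 95 93 80 55 25 15 12 23 38 63 86 92 71 40 23 18 15 21  7 11  3
  1 10 15 22 27 22 26 12 20 21 24 39 47 53 52 50]
```

Run:
```python
import cv2,numpy as np
for n,y0 in(("g12.png",170),("g13.png",170),("g14.png",170),("g15.png",175)):
    im=cv2.imread("pics/"+n)[:,:400].astype(float);im=cv2.GaussianBlur(im,(0,0),5)
    o=[]
    for c in (150,170,190,210,230):
        r=im[:,c,2];b=im[:,c,0]
        i=470
        while i>300 and not(b[i]<120 and b[i+1]>=120): i-=1
        g=np.diff(r[i-140:i-40]);j=np.argmax(g)+i-140
        # top-bottom within: copper start
        o.append((round(y0+i/8,2),round(y0+j/8,2),round((i-j)/8,2)))
    print(n,o)
```

```text
g12.png [(220.75, np.float64(209.25), np.float64(11.5)), (221.0, np.float64(209.38), np.float64(11.62)), (220.75, np.float64(208.62), np.float64(12.12)), (220.25, np.float64(208.12), np.float64(12.12)), (219.38, np.float64(207.38), np.float64(12.0))]
g13.png [(220.75, np.float64(209.38), np.float64(11.38)), (221.0, np.float64(209.25), np.float64(11.75)), (220.75, np.float64(208.75), np.float64(12.0)), (220.12, np.float64(208.0), np.float64(12.12)), (219.25, np.float64(207.0), np.float64(12.25))]
g14.png [(221.12, np.float64(210.12), np.float64(11.0)), (221.38, np.float64(210.0), np.float64(11.38)), (221.25, np.float64(209.5), np.float64(11.75)), (220.75, np.float64(208.5), np.float64(12.25)), (220.0, np.float64(207.5), np.float64(12.5))]
g15.png [(223.5, np.float64(212.5), np.float64(11.0)), (223.75, np.float64(212.38), np.float64(11.38)), (223.62, np.float64(212.12), np.float64(11.5)), (223.12, np.float64(211.5), np.float64(11.62)), (222.5, np.float64(210.12), np.float64(12.38))]
```

drive_tool([
  {"travel": [0,0,-0.0015],"turn": [0,0,0],"hand": 0.24},
  {"travel": [0,0,-0.003],"turn": [0,0,0],"hand": 0.24},
  {"travel": [0,0,-0.004],"turn": [0,0,0],"hand": 0.24},
  {"travel": [0,0,-0.004],"turn": [0,0,0],"hand": 0.24},
])

```text
clock: 14.05
eef_pos: [0.5977, -0.254, 0.1549]
orientation: [-0.668, -3.069, -0.005]
wrist_force: [-4.2, 2.6, 12.4]
width: 0.24
```

```bash
python3 m3.py g16.png 188 205 8 320 160 ;python3 d.py .598 -.254 .135
```

```text
14.15 [ 0.59773555 -0.25402053  0.15492226] [-0.66752733 -3.0687129  -0.00541619] [-5.66700849  3.41318666 12.73497827] 0.24345686032972863
14.15 [ 0.5977 -0.254   0.1549] 0.24345686032972863 [-5.667   3.4132 12.735 ]
[ 0.0003  0.     -0.0199] [-0.2071 -0.0221 -0.0235]
```

View pics/g16.png

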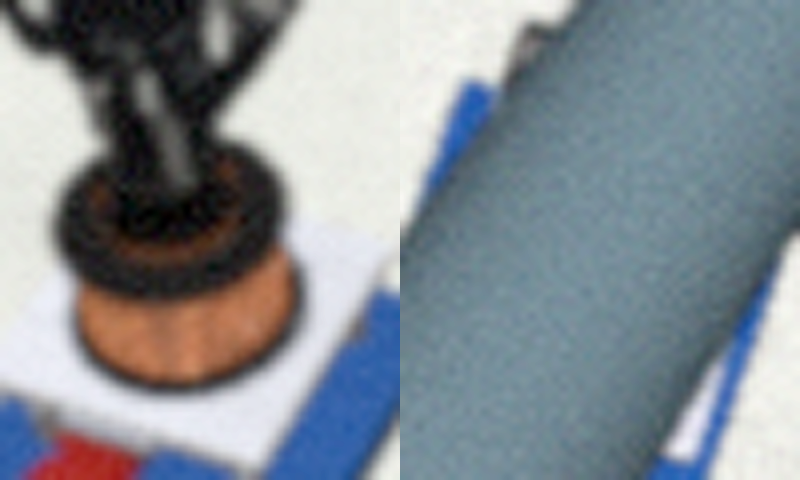

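Run:
```python
from h import *
s=ctrl.observe();print(s["wrist_force"],s["ft_torque"],s["joint_efforts"])
f=ctrl.grab_frame("scene")
a=ctrl.pinpoint("scene","catch_nose");print([(x["pixel"],x["p"]) for x in a])
a=ctrl.pinpoint("scene","plate_mark");print([(x["pixel"],x["p"]) for x in a])
x,y=150,185
im=cv2.resize(f["frame"][y:y+56,x:x+75],None,fx=10,fy=10,interpolation=cv2.INTER_CUBIC)
cv2.imwrite("pics/g17.png",cv2.convertScaleAbs(cv2.cvtColor(im,cv2.COLOR_RGB2BGR),alpha=1.5))
```

```text
[-5.66700849  3.41318666 12.73497827] [ 0.53904415  1.03896856 -0.03910783] [ 4.25220486e-01 -3.49935794e+01  7.30023220e+00 -2.01505119e+01
 -1.76223703e-01 -1.72118202e+00  2.26899621e-02]
[([360.6, 186.2], 0.72), ([178.6, 231.3], 0.67)]
[([184.8, 213.2], 0.94), ([177.6, 225.7], 0.27)]
```

View pics/g17.png

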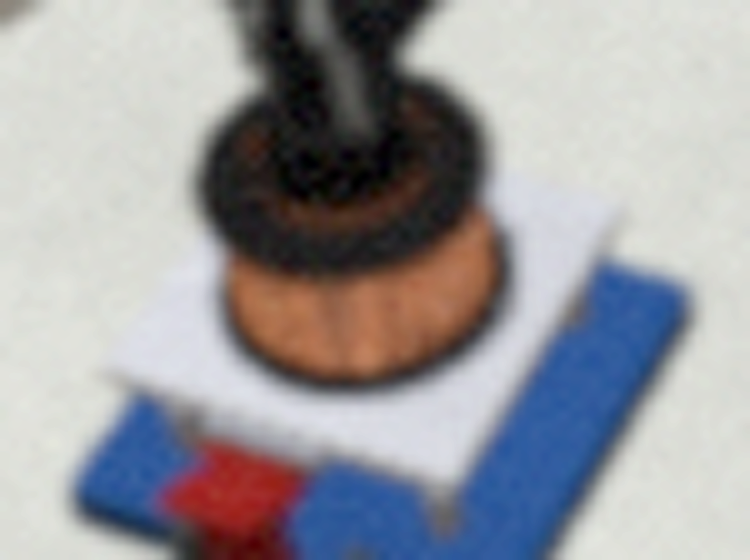

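drive_tool([
  {"travel": [-0.0007,0.0003,-0.001],"turn": [0,0,0],"hand": 0.24},
  {"travel": [-0.0014,0.0006,-0.0025],"turn": [0,0,0],"hand": 0.24},
  {"travel": [-0.0014,0.0006,-0.0025],"turn": [0,0,0],"hand": 0.24},
])

```text
clock: 14.55
eef_pos: [0.5976, -0.254, 0.1551]
orientation: [0.668, 3.068, 0.006]
wrist_force: [-1.8, 1.2, 9.1]
width: 0.24
```

```bash
python3 d.py .5977 -.254 .135;python3 d.py .5977 -.254 .135|head -1
```

```text
14.55 [ 0.5976 -0.254   0.1551] 0.23960232479159663 [-1.8331  1.1716  9.092 ]
[ 0.0001  0.     -0.0201] [-0.188   0.1663 -0.0142]
14.55 [ 0.5976 -0.254   0.1551] 0.23960232479159663 [-1.8331  1.1716  9.092 ]
```

drive_tool([
  {"travel": [-0.0012,0.0005,-0.0015],"turn": [0,0,0],"hand": 0.24},
  {"travel": [-0.002,0.0009,-0.003],"turn": [0,0,0],"hand": 0.24},
  {"travel": [-0.0025,0.0011,-0.004],"turn": [0,0,0],"hand": 0.24},
  {"travel": [-0.0025,0.0011,-0.004],"turn": [0,0,0],"hand": 0.24},
])

```text
clock: 14.88
eef_pos: [0.5975, -0.254, 0.1548]
orientation: [0.666, 3.062, 0.006]
wrist_force: [-1.2, 1.2, 11.6]
width: 0.24
```

```bash
python3 m3.py g18.png 188 205 8 320 160 ;python3 d.py .598 -.254 .135
```

```text
14.9833 [ 0.59756343 -0.25399101  0.1547937 ] [0.66611532 3.06178668 0.00583846] [-1.8080253   0.96983222 12.71153169] 0.2385622174954242
14.9833 [ 0.5976 -0.254   0.1548] 0.2385622174954242 [-1.808   0.9698 12.7115]
[ 0.0004 -0.     -0.0198] [-0.1093  0.5014 -0.0201]
```

View pics/g18.png

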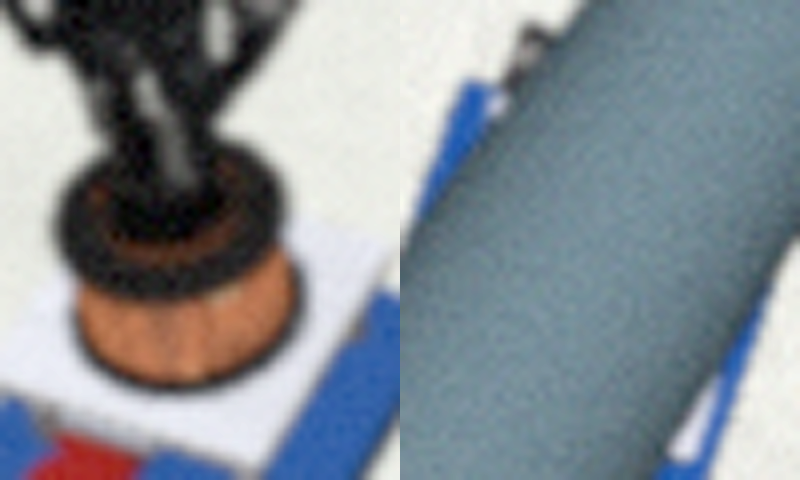

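drive_tool([
  {"travel": [-0.0015,0.0006,-0.002],"turn": [0,0.2,0],"hand": 0.24},
  {"travel": [-0.0025,0.001,-0.0035],"turn": [0,0.4,0],"hand": 0.24},
  {"travel": [-0.0035,0.0014,-0.005],"turn": [0,0.4,0],"hand": 0.24},
  {"travel": [-0.0037,0.0015,-0.0055],"turn": [0,0.4,0],"hand": 0.24},
  {"travel": [-0.0037,0.0015,-0.0055],"turn": [0,0.4,0],"hand": 0.24},
])

```text
clock: 15.4
eef_pos: [0.5975, -0.254, 0.1541]
orientation: [0.665, 3.06, 0.003]
wrist_force: [-0.9, 1.8, 14.8]
width: 0.242
```

```bash
python3 m3.py g19.png 188 205 8 320 160 ;python3 d.py .598 -.254 .135
```

```text
15.5 [ 0.59755457 -0.25398592  0.15412099] [6.65442486e-01 3.05985036e+00 2.96933750e-03] [-1.92008938  1.64191768 13.64444665] 0.24232181984164586
15.5 [ 0.5976 -0.254   0.1541] 0.24232181984164586 [-1.9201  1.6419 13.6444]
[ 0.0004 -0.     -0.0191] [ 0.018   0.5933 -0.0291]
```

View pics/g19.png

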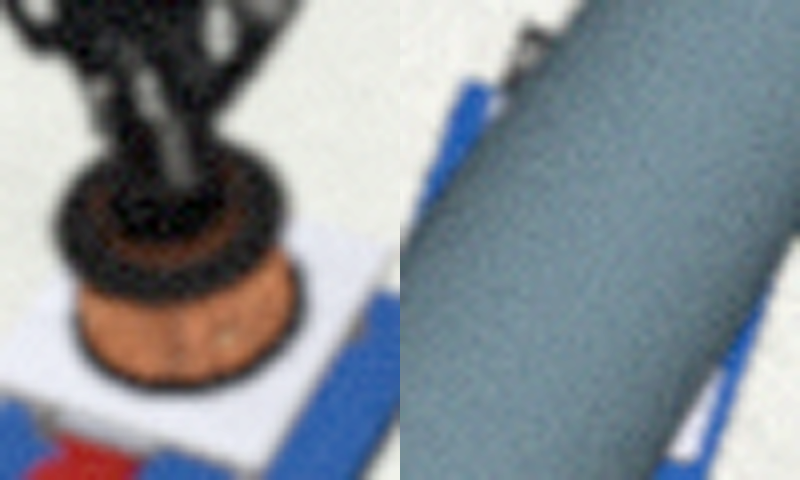

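drive_tool([
  {"travel": [-0.002,0.0008,-0.003],"turn": [0,0.3,0],"hand": 0.24},
  {"travel": [-0.0037,0.0015,-0.0055],"turn": [0,0.6,0],"hand": 0.24},
  {"travel": [-0.0046,0.0019,-0.007],"turn": [0,0.6,0],"hand": 0.24},
  {"travel": [-0.0052,0.0022,-0.008],"turn": [0,0.6,0],"hand": 0.24},
  {"travel": [-0.0052,0.0022,-0.008],"turn": [0,0.6,0],"hand": 0.24},
])

```text
clock: 15.92
eef_pos: [0.5975, -0.2539, 0.1524]
orientation: [0.665, 3.058, -0.002]
wrist_force: [-0.4, 1.1, 17.1]
width: 0.239
```

Run:
```python
from h import *
s=ctrl.observe();print(s["clock"],s["eef_pos"],s["orientation"],s["wrist_force"],s["ft_torque"])
f=ctrl.grab_frame("scene")
x,y=140,170
im=cv2.resize(f["frame"][y:y+75,x:x+100],None,fx=8,fy=8,interpolation=cv2.INTER_CUBIC)
cv2.imwrite("pics/g20.png",cv2.convertScaleAbs(cv2.cvtColor(im,cv2.COLOR_RGB2BGR),alpha=1.5))
```

```text
15.9167 [ 0.59745828 -0.25394331  0.15235312] [ 6.64988050e-01  3.05767569e+00 -1.63216969e-03] [-0.3692756   1.09302782 17.07778433] [ 0.21927416  0.09329857 -0.04331265]
```

View pics/g20.png

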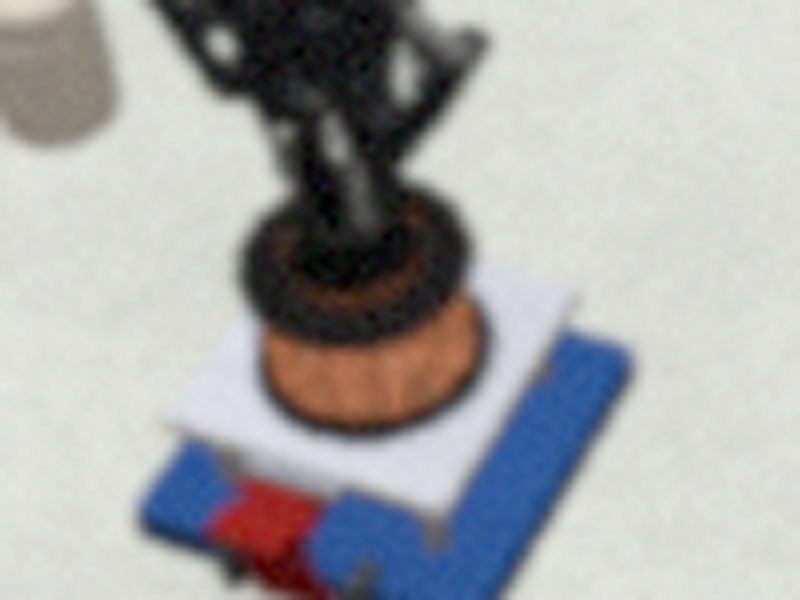

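```bash
python3 - <<'E'
from h import *
f=ctrl.grab_frame("scene")
import pickle;pickle.dump((f,None),open("f1.pkl","wb"))
p=[proj(f,[.5951+.045*.92,-.2525-.045*.2,z])[0] for z in(.085,.075,.065)];print(p)
y0,x0=170,163
im=cv2.resize(f["frame"][y0:y0+60,x0:x0+50],None,fx=8,fy=8,interpolation=cv2.INTER_CUBIC)
im=cv2.convertScaleAbs(cv2.cvtColor(im,cv2.COLOR_RGB2BGR),alpha=1.6)
im=cv2.GaussianBlur(im.astype(float),(0,0),5)
o=[]
for c in (150,170,190,210,230):
    r=im[:,c,2];b=im[:,c,0];i=470
    while i>300 and not(b[i]<120 and b[i+1]>=120): i-=1
    g=np.diff(r[i-140:i-40]);j=np.argmax(g)+i-140
    o.append((round(y0+i/8,2),round(y0+j/8,2),round((i-j)/8,2)))
print(o)
E
python3 - <<'E'
import sys;sys.argv=["x"]
sys.path.insert(0,".")
import os;os.chdir(".")
from m2 import *
fs,_=pickle.load(open("f1.pkl","rb"))
G=(0,255,0);Y=(0,200,255);px,py=.5951,-.2525
import numpy as np
a=-0.30
out=[]
for zb in(.074,):
    im=ov(fs,(186,208),"g21o.png",[(px,py,zb,.045,G),(px,py,zb+.055,.045,G)])
    c,s=np.cos(a),np.sin(a)
    for z,col in((.074,(0,0,255)),(.071,(255,0,255))):
        P=[[px+c*u-s*v,py+s*u+c*v,z] for u,v in((.06,.06),(-.06,.06),(-.06,-.06),(.06,-.06))]
        q=((proj(fs,P)-[146,178]+.5)*10).astype(np.int32);cv2.polylines(im,[q],True,col,1)
    cv2.imwrite("pics/g21o.png",im)
E
```

```text
[array([180.9803592 , 219.85030437]), array([181.42299495, 221.97451225]), array([181.85963658, 224.07019649])]
[(224.25, np.float64(213.25), np.float64(11.0)), (224.75, np.float64(213.38), np.float64(11.38)), (224.62, np.float64(213.25), np.float64(11.38)), (224.12, np.float64(212.5), np.float64(11.62)), (223.25, np.float64(210.88), np.float64(12.38))]
post tip (array([0.4476, 0.0785, 0.1109]), np.float64(0.00012107719053490793)) [0.4489 0.0784 0.112 ] [0.4475 0.0783 0.112 ]
plate (array([ 0.5968, -0.2525,  0.0866]), np.float64(0.0012491133621728642)) [ 0.5954 -0.2523  0.085 ] [ 0.5973 -0.2535  0.085 ]
```

View pics/g21o.png

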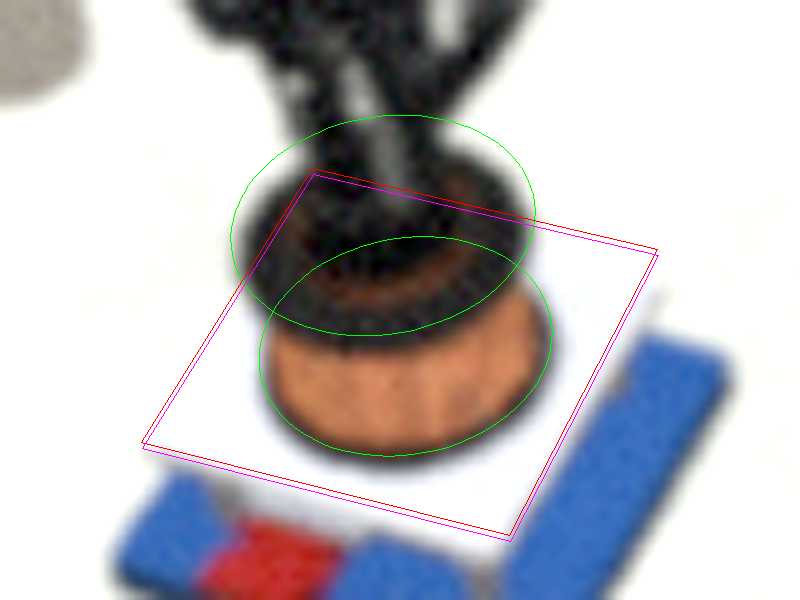

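drive_tool([
  {"travel": [-0.003,0.0012,-0.005],"turn": [0,0.4,0],"hand": 0.24},
  {"travel": [-0.005,0.002,-0.0075],"turn": [0,0.7,0],"hand": 0.24},
  {"travel": [-0.0058,0.0024,-0.009],"turn": [0,0.7,0],"hand": 0.24},
  {"travel": [-0.0058,0.0024,-0.009],"turn": [0,0.7,0],"hand": 0.24},
])

```text
clock: 16.35
eef_pos: [0.5973, -0.2538, 0.148]
orientation: [0.664, 3.056, -0.009]
wrist_force: [3.9, -2.3, 8.0]
width: 0.24
```

drive_tool([
  {"travel": [-0.0005,0.0002,-0.0015],"turn": [0,0.2,0],"hand": 0.24},
  {"travel": [-0.001,0.0004,-0.003],"turn": [0,0.4,0],"hand": 0.24},
  {"travel": [-0.0015,0.0006,-0.0045],"turn": [0,0.4,0],"hand": 0.24},
  {"travel": [-0.0015,0.0006,-0.0055],"turn": [0,0.4,0],"hand": 0.24},
])

```text
clock: 16.68
eef_pos: [0.5979, -0.254, 0.1446]
orientation: [0.665, 3.057, -0.012]
wrist_force: [0.3, -0.4, 8.1]
width: 0.24
```

```bash
python3 m3.py g22.png 188 205 8 320 160 ;python3 d.py .598 -.254 .135
```

```text
16.7833 [ 0.59786586 -0.25407166  0.14456153] [ 0.66462356  3.05732005 -0.01186097] [0.21037013 0.06195123 6.20770469] 0.2401136819700194
16.7833 [ 0.5979 -0.2541  0.1446] 0.2401136819700194 [0.2104 0.062  6.2077]
[ 0.0001  0.0001 -0.0096] [ 0.5806  0.6247 -0.0387]
```

View pics/g22.png

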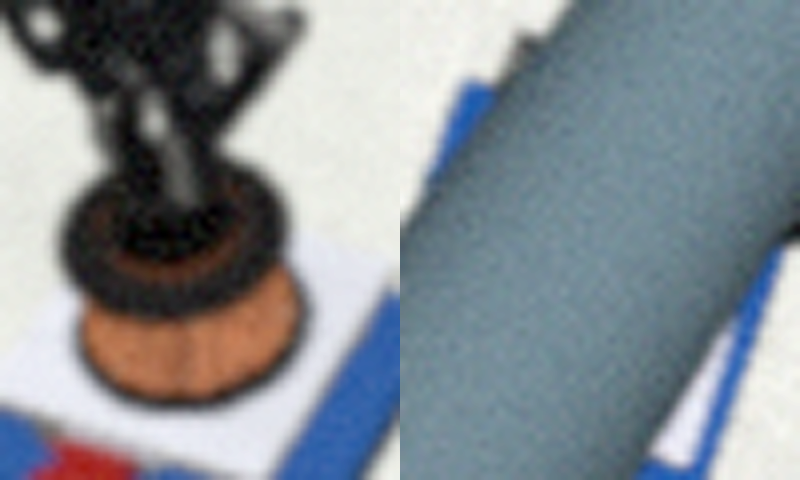

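Sinking nicely now (6–8 N). Continue in small steps.

drive_tool([
  {"travel": [-0.0008,0.0003,-0.0015],"turn": [0.2,0.3,0],"hand": 0.24},
  {"travel": [-0.0012,0.0005,-0.003],"turn": [0.4,0.6,0],"hand": 0.24},
  {"travel": [-0.0015,0.0006,-0.0045],"turn": [0.4,0.6,0],"hand": 0.24},
  {"travel": [-0.0015,0.0006,-0.006],"turn": [0.4,0.6,0],"hand": 0.24},
  {"travel": [-0.0015,0.0006,-0.006],"turn": [0.4,0.6,0],"hand": 0.24},
])

```text
clock: 17.2
eef_pos: [0.598, -0.2541, 0.1402]
orientation: [0.666, 3.065, -0.005]
wrist_force: [-0.8, 0.3, 7.5]
width: 0.242
```

drive_tool([
  {"travel": [-0.0008,0.0003,-0.0015],"turn": [0.1,0.2,0],"hand": 0.24},
  {"travel": [-0.0012,0.0005,-0.003],"turn": [0.2,0.4,0],"hand": 0.24},
  {"travel": [-0.0015,0.0006,-0.0045],"turn": [0.2,0.4,0],"hand": 0.24},
  {"travel": [-0.0015,0.0006,-0.0055],"turn": [0.2,0.4,0],"hand": 0.24},
  {"travel": [-0.0015,0.0006,-0.0055],"turn": [0.2,0.4,0],"hand": 0.24},
])

```text
clock: 17.62
eef_pos: [0.598, -0.2541, 0.1366]
orientation: [0.667, 3.069, -0.002]
wrist_force: [0.1, 1.3, 8.0]
width: 0.241
```

```bash
python3 m3.py g23.png 188 210 8 320 160 ;python3 d.py .598 -.254 .135
```

```text
17.7167 [ 0.59796157 -0.25410163  0.13677446] [ 6.67106794e-01  3.06922395e+00 -1.84549382e-03] [-1.37028105  1.00924231  8.79942834] 0.24145640316677922
17.7167 [ 0.598  -0.2541  0.1368] 0.24145640316677922 [-1.3703  1.0092  8.7994]
[ 0.      0.0001 -0.0018] [ 0.074   0.0233 -0.0424]
```

View pics/g23.png

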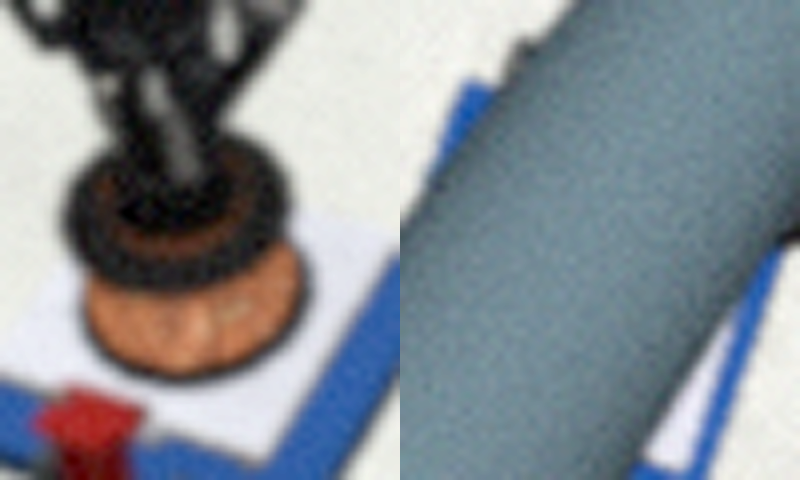

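drive_tool([
  {"travel": [-0.001,0.0004,-0.0015],"turn": [0,0,0],"hand": 0.24},
  {"travel": [-0.0017,0.0007,-0.003],"turn": [0,0,0],"hand": 0.24},
  {"travel": [-0.002,0.0008,-0.0045],"turn": [0,0,0],"hand": 0.24},
  {"travel": [-0.002,0.0008,-0.005],"turn": [0,0,0],"hand": 0.24},
  {"travel": [-0.002,0.0008,-0.005],"turn": [0,0,0],"hand": 0.24},
])

```text
clock: 18.13
eef_pos: [0.5981, -0.2541, 0.1362]
orientation: [0.666, 3.065, -0.0]
wrist_force: [-4.1, 1.7, 16.8]
width: 0.243
```

```bash
python3 m3.py g24.png 188 210 8 320 160 ;python3 d.py .598 -.254 .135
```

```text
18.2333 [ 0.59803022 -0.2541915   0.13618964] [ 6.66162864e-01  3.06464687e+00 -3.95523812e-04] [-3.75291509  2.29408602 17.4315903 ] 0.24046217141990972
18.2333 [ 0.598  -0.2542  0.1362] 0.24046217141990972 [-3.7529  2.2941 17.4316]
[-0.      0.0002 -0.0012] [ 0.0793  0.2962 -0.0406]
```

View pics/g24.png

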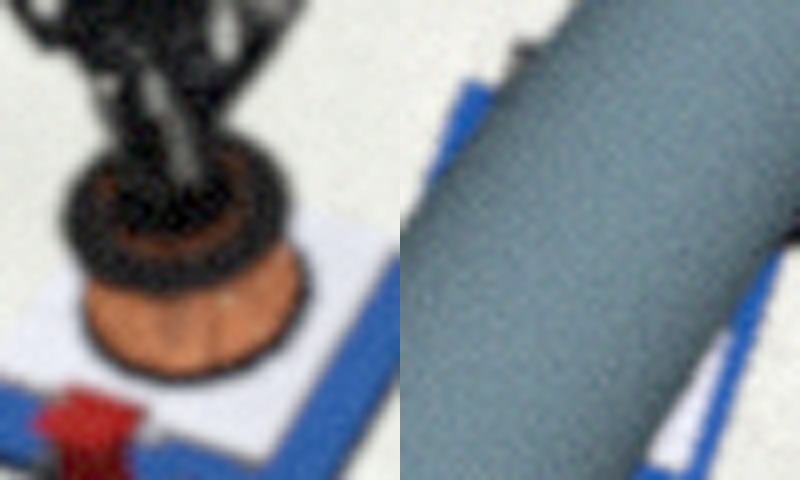

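drive_tool([
  {"travel": [0,0,0],"turn": [0,0,0],"hand": 0.24},
  {"travel": [0,0,0.001],"turn": [0,0,0],"hand": 0.24},
  {"travel": [0,0,0.003],"turn": [0,0,0],"hand": 0.24},
  {"travel": [0,0,0.006],"turn": [0,0,0],"hand": 0.24},
  {"travel": [0,0,0.01],"turn": [0,0,0],"hand": 0.24},
])

```text
clock: 18.65
eef_pos: [0.598, -0.2541, 0.1462]
orientation: [0.666, 3.065, -0.0]
wrist_force: [-0.3, -0.0, 0.4]
width: 0.238
```

drive_tool([
  {"travel": [0,0,0.01],"turn": [0,0,0],"hand": 0.24},
  {"travel": [0,0,0.025],"turn": [0,0,0],"hand": 0.24},
  {"travel": [0,0,0.045],"turn": [0,0,0],"hand": 0.24},
  {"travel": [0,0,0.065],"turn": [0,0,0],"hand": 0.24},
  {"travel": [0,0,0.075],"turn": [0,0,0],"hand": 0.24},
])

```text
clock: 19.07
eef_pos: [0.5991, -0.2548, 0.2238]
orientation: [0.666, 3.061, -0.001]
wrist_force: [-0.2, 0.3, 0.7]
width: 0.239
```

drive_tool([
  {"travel": [-0.01,0.03,0],"turn": [0,0,0],"hand": 0.24},
  {"travel": [-0.02,0.065,0],"turn": [0,0,0],"hand": 0.24},
  {"travel": [-0.03,0.1,0],"turn": [0,0,0],"hand": 0.24},
  {"travel": [-0.04,0.14,0],"turn": [0,0,0],"hand": 0.24},
  {"travel": [-0.04,0.16,0],"turn": [0,0,0],"hand": 0.24},
])

```text
clock: 19.48
eef_pos: [0.557, -0.0891, 0.2228]
orientation: [0.659, 3.066, 0.004]
wrist_force: [0.8, 1.4, -0.5]
width: 0.239
```

drive_tool([
  {"travel": [0,0,0],"turn": [0,0,0],"hand": 0.24},
  {"travel": [0,0,0],"turn": [0,0,0],"hand": 0.24},
  {"travel": [0,0,0],"turn": [0,0,0],"hand": 0.24},
])

```text
clock: 19.73
eef_pos: [0.5569, -0.0902, 0.2227]
orientation: [0.66, 3.066, 0.002]
wrist_force: [-0.5, -1.4, 0.9]
width: 0.241
```

```bash
python3 m3.py g25.png 188 210 8 320 160
python3 - <<'E'
from m2 import *
fs,ft=pickle.load(open("f1.pkl","rb"));save(ft,"t9.png");save(fs,"s9.png")
G=(0,255,0);Y=(0,200,255);out=[]
z=.057
for f,o,(px,py) in((fs,(186,212),(.5951,-.2525)),(ft,(318,160),(.5971,-.2534))):
    out.append(ov(f,o,"tmp.png",[(px,py,z,.047,Y),(px,py,z,.045,G),(px,py,z+.055,.045,G)])[50:550,180:580])
cv2.imwrite("pics/g25o.png",np.hstack(out))
E
```

```text
19.8333 [ 0.55692816 -0.09186591  0.22289517] [6.64751298e-01 3.06455799e+00 1.44589890e-03] [ 0.25212019  0.62999415 -0.0463604 ] 0.24011483148555948
post tip (array([0.4476, 0.0785, 0.1109]), np.float64(0.00012107719053490793)) [0.4489 0.0784 0.112 ] [0.4475 0.0783 0.112 ]
plate (array([ 0.5968, -0.2525,  0.0866]), np.float64(0.0012491133621728642)) [ 0.5954 -0.2523  0.085 ] [ 0.5973 -0.2535  0.085 ]
```

View pics/g25.png

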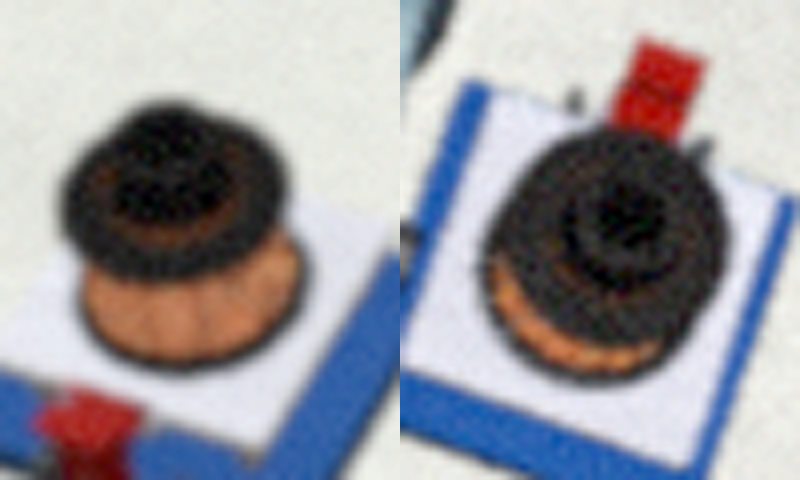

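View pics/g25o.png

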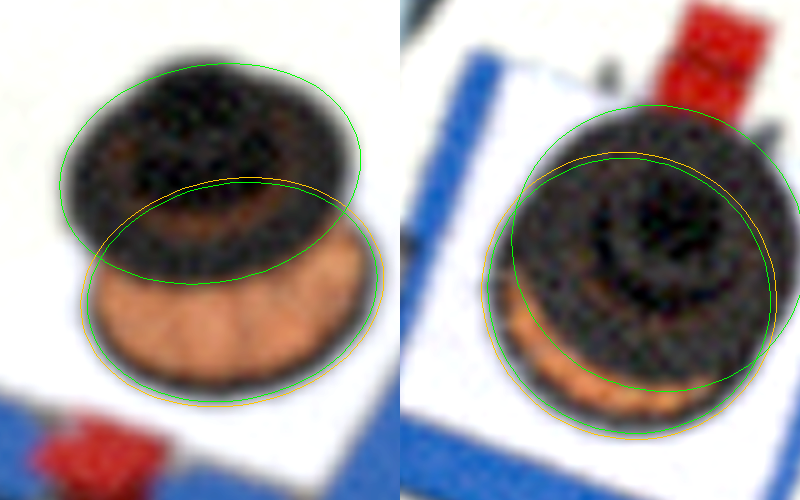

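View pics/t9.png

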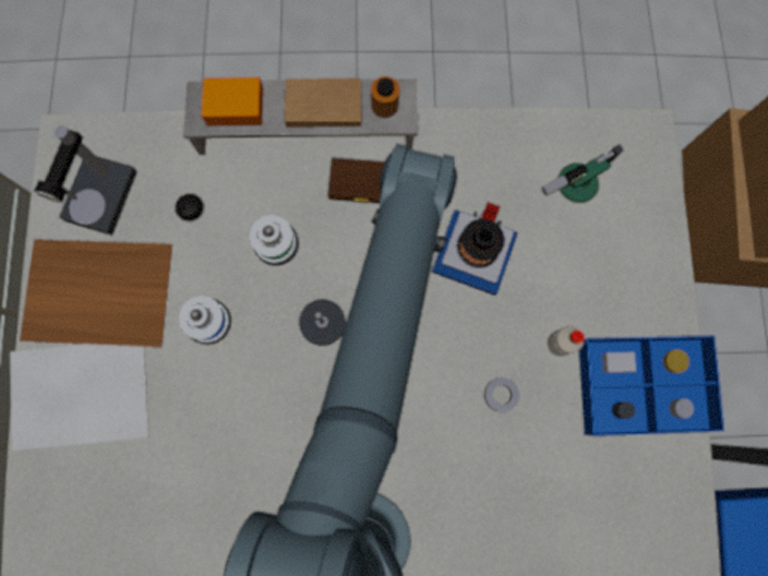

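```bash
python3 -c "
from bench import ctrl
print(ctrl.finish_job())"
```

```text
the job is handed in; nothing more can be done
None
```

The copper coil is off its spindle and upright in the plate's ring mark. The plate is held down by the red catch alone. I handed the job in at about 20 s, with the gripper about 16 cm away and touching nothing.

- **Lift-off:** The coil came straight up over the post, with side force staying within sensor noise (under 1 N).
- **Placing:** Overlays in both cameras showed the coil centred in the ring to about 1 mm before I let go. They showed the same after the press.
- **Pressing:** Getting past the catch took about 17 N, more than the 6–12 N stated. During this my downward command also pushed the coil sideways by up to about 6.6 N. I countered that by steering slightly inward, after which the plate sank at 6–9 N. At the bottom stop the force rose again to about 17 N.
- **Final check:** After I withdrew, the coil base matched a model drawn at 57 mm. That means the plate is about 28 mm down, as expected when caught. The red catch is visible over the lip.
- **Surroundings:** In the last top picture the other coils, mouse, bottle and ring gauge looked unmoved. The gauge case was partly hidden by the arm, but the part I could see had not moved.

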